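# Free the lift's pawl, lower and bolt it, put the bottles in the drawer

### The arm

A 7-joint arm with a two-finger parallel gripper is mounted at the origin on a cart in front of the work surface, level with it; the furniture and walls round the work are solid. World frame = base frame: x ahead of the robot, y to its left, z up, the work surface at z = 0. Lengths are in m, angles in degrees, forces in N, time in s.
With the tool pointing down it reaches from about 0.425 to 0.875 m from the base axis. Payload 4.7 kg.
Tool frame: the origin (TCP) lies at the very end of the fingers, on their centre line; the grasp point (between the pads) lies 19 mm behind it; z points along the fingers, y is the line along which they close (so a half turn about z gives the same grasp; the last joint's range is limited). The gripper opens to 87 mm and grips with 3 to 60 N. Pads are 19 mm wide; open, the fingers measure 117 mm over their backs; the gripper's body (75 mm by 190 mm) begins 51 mm behind the grasp point.
Start: joints at [76.037, 18.392, -4.016, 83.108, 1.295, 78.541, -3.26], TCP at [0.166, -0.629, 0.223] pointing down, gripper open.
Joint ranges: [-163.93, 163.93], [-17.29, 119.83], [-79.2, 71.16], [3.27, 140.29], [-89.18, 269.18], [5.43, 117.66], [-154.24, 154.24]. Speed limits (degrees/s): [147.25, 147.25, 180, 180, 180, 180, 180].

### API

Orientations are given as [roll, pitch, yaw] about the fixed x, y, z axes, in that order (R = Rz(yaw) Ry(pitch) Rx(roll)).
In Python, from cell import get_obs, read_camera, sign_off, silhouettes gives the robot as it stands.
- The arm moves only by the tool play_rows, never from a script. Its argument "steps" is a list that holds one entry, the list of rows, each a list of 7 numbers: the shift along the tool's x, y, z in m, then the turn, a rotation vector about the tool's x, y, z in rad, then the finger opening in m, from 0 to 0.087. A call has 1 to 12 rows; each row shifts and turns the commanded pose from where the row before left it, along the tool's axes as they then stand; what a row does not reach is not made up. A row lasts 1/10 s, in which the tool goes at most 50 mm and 8.59 degrees, less where a joint would pass 70% of its speed; a pose out of reach is approached as far as the arm can. A call is refused whole if a number of a shift passes 0.05 or a number of a turn 0.15, either way. A call with a gripper value outside its range is refused whole. The fingers move at their own pace and stop on an object; "force" is the grip in N (left out, the last holds). Time passes only in rows, so rows that do not move let the fingers close. It gives the time, the measured TCP pose, the force, the opening and the grip force at its end, in the units of the state.
- get_obs(): the state, without advancing time (a new reading comes with each control period).
- read_camera(name): name is "scene" or "top" or "wrist"; returns a dict with "frame" (480x640x3 uint8, red, green, blue), "intrinsics" (3x3 intrinsics, pixels), "view" (4x4, takes a point from world to camera coordinates). Camera axes: x right, y up, looking along -z (the intrinsics and any distortion apply to the point x, -y, -z); pixel columns grow to the right and rows downward; lengths in m; the calibration is good to about 2 mm. The wrist camera is an equidistant fisheye: a pixel r from the principal point sees the ray r / f radians off the axis. A picture is of the moment at which its call begins. There is no depth.
- sign_off(): hands the job in; it is judged then, once.
Trained networks look in the newest picture that a camera, given by its name, has taken for a name from the list of things; names that differ only in an ending like _2 or _b are one class to them, and where a whole thing is asked for, a point or a joint stands for the part that bears it (a point fixed in the world has none). Each returns a list of dicts, best first, with "p" (0 to 1); they miss things now and then, are a little off and sometimes report something else, mostly with a low value. They report only what shows in the picture. A call takes as long as a camera call. They do not tell look-alikes from the thing itself.
- silhouettes(camera, name): "pixels" (480x640 bool, what is visible of it) and "extent" ([left, top, right, bottom] in pixels, round what is visible of it).
The state is a dict: "time_s": time; "qpos": joint angles; "joint_velocities": joint speeds; "effort": joint torques, N m; "tool_pos": TCP position; "tool_rot": TCP orientation; "force": force on the tool from outside, world axes, zero at the start; "wrist_torque": the same for the moment, N m; "grip_width": finger opening in m; "grasp_force": force on a finger pad.
Only numpy, scipy, OpenCV 4.12 (cv2) and the standard library are available. Lean on these libraries where they do the work, as an engineer would, in place of code of your own. Each camera call takes 0.05 s, during which the arm holds its last target. There are 200 camera calls.

### The job

With the yellow-handled rod, not your fingers, flick up the red tail of the pawl on the bench lift so that its hook clears the toothed rack and stays clear; then press the lift's deck fully down by its black knob and slide the bolt home into its keeper. Only once it is bolted, put every amber bottle from the deck into the bench drawer, standing or lying, and shut the drawer fully. Leave the rod lying on its mat, the pawl up and the other things where they are.

Things in the scene. Friction and masses are not known exactly. Their poses are not given: they have to be found in the camera images.
- lift: bench lift, fixed: grey base plate (x -0.12..0.06, y -0.06..0.30, 12 mm thick), aluminium mast 50 x 60 mm, 255 mm high at its right end. Origin at the mast's foot, z up, yaw varies. The pawl sits on the mast's front (-x) at y = 0 between two ears (x -0.062..-0.010, y +-0.026, z 0.170..0.200). The deck is to +y of the mast, bolt and press knob before (-x) the deck
- carriage (a joint): height of the lift's deck above its lowest position, m: about 0.098 at the start, 0 = fully down on its stop. A friction brake (14 N) holds the loaded deck wherever it is left; pressing it down takes 4 to 12 N. While engaged, the pawl stops the deck within about 5 mm below its start
- deck (a point): middle of the deck's top face; axes as the lift's; the bottles stand on it in a row along y. The deck spans x -0.065..+0.045, y +-0.125 about this point, with a rim 8 mm high; 0.044 above the worktop when down
- press_knob (a point): centre of the top face of the black mushroom knob (42 mm across, top 68 mm above the deck, before its front edge at its left end) by which the deck is pressed straight down; moves with the deck, 0.112 above the worktop when the deck is fully down
- pawl (a joint): angle of the red pawl, rad: 0 = engaged (hook tip under a tooth of the rack, tail level), positive = tail up, hook away from the rack; clear of the teeth above about 0.25, stop at 1.2. A stiff pivot (0.03 Nm) keeps it where it is left
- pawl_pin (a point): the pivot pin of the red pawl, mid-width, at (-0.045, 0, 0.185) of the lift. At pawl angle 0 the red tail runs level from the pin 68 mm to the lift's -x, 5 mm thick, 18 mm wide (last 26 mm: 30 wide). The hook's shank hangs 61 mm straight down from the pin. A level rod along the lift's x, its tip under the tail 30 mm short of the pin, turns the pawl about 0.8 when raised 30 mm
- bolt (a joint): travel of the barrel bolt, m: 0 to 0.004 at the start (drawn back), 0.045 = fully home; enters the keeper at about 0.006, through it from about 0.022. Slides along the lift's +y and takes 2 N
- bolt_knob (a point): centre of the bolt's 18 mm black ball knob on a 12 mm upright stem, 0.083 above the worktop; axes as the lift's. The knob runs from lift y = 0.121 (travel 0) to 0.166 at lift x = -0.090; below it two guide blocks (tops at 0.045; 12 mm long in y, centred at lift y = 0.080 and 0.157); keeper top 0.048 with the deck down
- rod: release rod: yellow square handle 90 x 18 x 18 mm with a steel rod 9 mm thick out of its +x end; origin at the middle of the handle, 9 mm above what it lies on; x along the rod towards its tip, 0.159 from the origin. 110 g, balance point about 0.01 from the origin towards the tip
- mat: dark rubber mat 260 x 120 x 4 mm, fixed flat on the worktop; origin at the centre of its underside; x along its length. The rod lies on it at the start
- drawer (a joint): opening of the bench drawer, m: 0 to 0.01 at the start, 0 = shut, 0.165 = fully open; slides along the drawer unit's -x and takes 3 N
- drawer_handle (a point): middle of the drawer's steel bar handle (11 mm thick, 110 mm long along the unit's y), 50 mm out from the blue front, 0.122 above the worktop, free from above; gap between bar and front 44 mm. Moves with the drawer; axes as the unit's, x pointing in
- drawer_floor (a point): centre of the drawer's inner floor, 0.016 above the worktop, moves with the drawer; x away from the handle. Inside x -0.092..+0.087, y +-0.109, side walls 49 mm high; the front panel's inner face is at x = -0.092, its top 0.142 above the worktop. Fully open, the unit (260 mm wide, 155 mm high) begins at x = +0.077 of this point and covers what is beyond
- amber_1: amber glass bottle with a black cap, 48 mm across, 105 mm high, 120 to 220 g; origin at the centre of its underside, z along its axis to the cap. 2 or 3 of these (amber_1 to amber_3) stand on the deck; absent ones read None from the start
- amber_2: amber glass bottle with a black cap, 48 mm across, 105 mm high, 120 to 220 g; origin at the centre of its underside, z along its axis to the cap. 2 or 3 of these (amber_1 to amber_3) stand on the deck; absent ones read None from the start
- amber_3: amber glass bottle with a black cap, 48 mm across, 105 mm high, 120 to 220 g; origin at the centre of its underside, z along its axis to the cap. 2 or 3 of these (amber_1 to amber_3) stand on the deck; absent ones read None from the start
- tape: roll of label tape, 58 mm across, 18 mm high, origin at its underside; bystander
- tweezers: steel forceps lying flat, 118 mm long (y), 9 mm high; bystander
- pen: red marker pen lying flat, 134 mm long; bystander
- timer: white bench timer, 66 x 36 x 65 mm; bystander
There are look-alikes about, which are no part of the job. Leave any purple look-alike of the amber_1 alone.

How it is judged (in metres and radians):
On the way, in this order (a step that is already met when the one before it is completed fails the run):
1. the rod has lifted the pawl's tail: pawl turned past 0.45 rad with the rod pressing on the tail (value of joint pawl above 0.45 rad and (contact force between rod and pawl_c3 above 0.05 N or contact force between rod and pawl_c4 above 0.05 N)), for 0.05 s.
2. the deck is fully down (within 5 mm) (value of joint carriage below 0.005 m), for 0.2 s.
3. the bolt is home in its keeper (past 0.033 of 0.045) (value of joint bolt above 0.033 m), for 0.2 s.
At the end, for the whole second after the job is handed in: the pawl still up (above 0.4 rad), the deck down within 5 mm, the bolt past 0.033, every amber bottle at rest inside the drawer, standing or lying, the drawer shut within 12 mm, and the rod lying at rest on its mat (middle of its handle over the mat) (value of joint pawl above 0.4 rad and value of joint carriage below 0.005 m and value of joint bolt above 0.033 m and value of joint drawer below 0.012 m and x of amber_1 in the frame of drawer_floor between -0.095 and 0.095 m and y of amber_1 in the frame of drawer_floor between -0.115 and 0.115 m and z of amber_1 in the frame of drawer_floor between -0.01 and 0.06 m and linear speed of each of amber_1, amber_2, amber_3, rod below 0.03 m/s and x of amber_2 in the frame of drawer_floor between -0.095 and 0.095 m and y of amber_2 in the frame of drawer_floor between -0.115 and 0.115 m and z of amber_2 in the frame of drawer_floor between -0.01 and 0.06 m and x of amber_3 in the frame of drawer_floor between -0.095 and 0.095 m and y of amber_3 in the frame of drawer_floor between -0.115 and 0.115 m and z of amber_3 in the frame of drawer_floor between -0.01 and 0.06 m and x of rod in the frame of mat between -0.13 and 0.13 m and y of rod in the frame of mat between -0.06 and 0.06 m and height (world z) of rod below 0.025 m); the robot touches nothing.
It fails at once if the pawl pushed by the gripper instead of the rod (contact force between the fingers and pawl_c1 above 0.5 N or contact force between the fingers and pawl_c3 above 0.5 N or contact force between the fingers and pawl_c4 above 0.5 N).
It fails at once if a bottle taken off the deck before the bolt is in its keeper (value of joint bolt below 0.02 m and (z of any of amber_1, amber_2, amber_3 in the frame of deck above 0.05 m or z of any of amber_1, amber_2, amber_3 in the frame of deck below -0.03 m)).
It fails at once if a bystander moved by more than 5 cm (distance of any of tape, tweezers, pen, timer from where it was at the start of the episode above 0.05 m).
Of amber_1, amber_2, amber_3 only 2 to 3 are there at a start; the rules pass over those that are not, and their reading is None.
At some moment in a run one of rod may be knocked a few centimetres aside while the robot is not near it.
Once in a run the grip may slacken for a moment while it holds something.
It also fails if it takes over 208 s, if anything falls off the work surface, if the arm or the gripper's body presses on something with over 40 N, if the wrist force passes 120 N, or if a joint passes its speed limit or range.

## Working session

There is one attempt and no reset: what is moved stays moved. The work goes in short steps, Python scripts to look and compute and a tool call to move; the robot and the scene stay as the last step left them, time stands still between calls to the robot, and variables do not carry over. Pictures are saved under pics/ and viewed, at most 14 in all, crops included, and the job is handed in when it is done.

Besides the shell and the picture viewer there is one more tool, called as a command line: name --argument value ..., lists and objects as JSON in quotes. play_rows: Moves the arm, as the interface text tells. Its arguments: {"type":"object","properties":{"steps":{"type":"array","items":{"type":"array","items":{"type":"array","items":{"type":"number"}}}},"force":{"type":"number"}},"required":["steps"]}

```bash
ls; mkdir -p pics
python3 - <<'E'
from cell import *
import cv2
print(get_obs())
for n in("scene","top"):
    d=read_camera(n); cv2.imwrite(f"pics/{n}0.png",d["frame"][:,:,::-1]); print(n,d["intrinsics"],d["view"],d.keys())
E
```

```text
pics
{'time_s': 0.0, 'qpos': array([76.03793921, 18.43792459, -4.01493783, 83.17485   ,  1.29405362,
       78.53934721, -3.25874374]), 'joint_velocities': array([ 0.04306784,  0.03574463,  0.051431  ,  0.00645347,  0.01135472,
       -0.00100455,  0.06638082]), 'effort': array([ 1.78640512e-04, -4.91282487e+01, -4.03545108e-01, -3.12526417e+01,
       -6.38935785e-02,  4.36822081e-02,  1.68460974e-04]), 'tool_pos': array([ 0.16552163, -0.62800873,  0.22147473]), 'tool_rot': array([-1.79893064e+02,  4.95447025e-03,  1.47723178e+01]), 'force': array([-0.37466655, -0.48573688,  0.26794669]), 'wrist_torque': array([-0.06232042, -0.05204688,  0.01281415]), 'grasp_force': 0.0, 'grip_width': 0.08701989447950961}
scene [[550.65578023   0.         315.37756783]
 [  0.         550.65578023 252.79745842]
 [  0.           0.           1.        ]] [[ 4.94941180e-01 -8.68926402e-01  3.70753968e-04 -2.36759661e-01]
 [ 4.98447278e-01  2.84265419e-01  8.18989306e-01 -3.83670545e-01]
 [-7.11746823e-01 -4.05166732e-01  5.73808661e-01 -1.32932759e+00]
 [ 0.00000000e+00  0.00000000e+00  0.00000000e+00  1.00000000e+00]] dict_keys(['frame', 'intrinsics', 'view'])
top [[563.36202058   0.         320.03276033]
 [  0.         563.36202058 242.92337213]
 [  0.           0.           1.        ]] [[ 0.12784898 -0.99172024  0.01206649 -0.04792173]
 [ 0.78166296  0.10824272  0.61423654 -0.51003679]
 [-0.61045692 -0.06909758  0.7890297  -1.2791403 ]
 [ 0.          0.          0.          1.        ]] dict_keys(['frame', 'intrinsics', 'view'])
```

View pics/scene0.png

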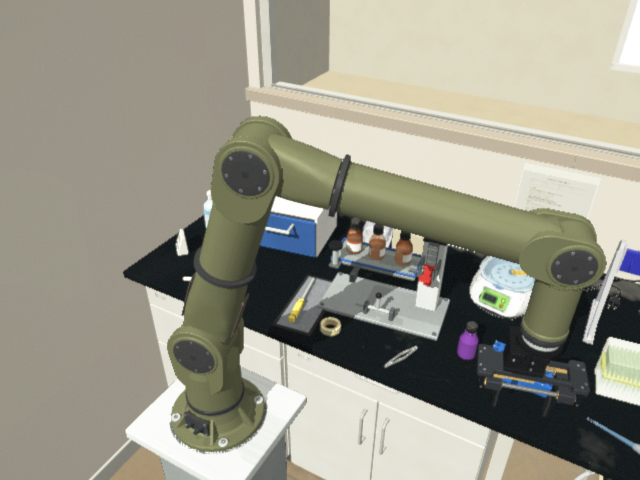

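View pics/top0.png

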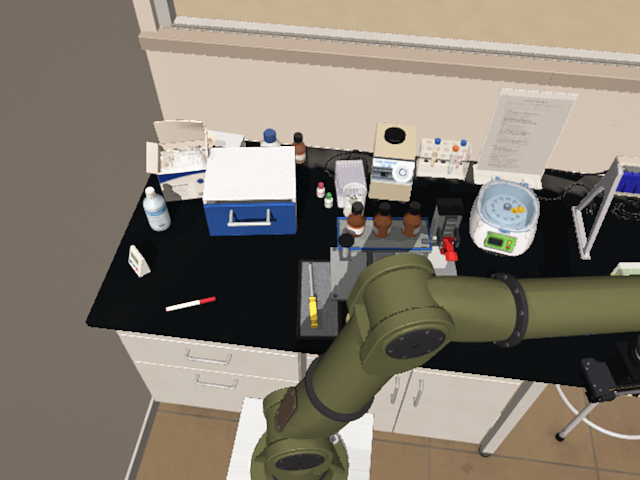

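```bash
cat > h.py <<'E'
import numpy as np, cv2
from cell import *
from scipy.spatial.transform import Rotation as Ro
def cam(n): 
    d=read_camera(n); return d
def proj(d,P):
    P=np.atleast_2d(P); c=P@d["view"][:3,:3].T+d["view"][:3,3]; K=d["intrinsics"]
    return np.c_[K[0,0]*c[:,0]/-c[:,2]+K[0,2], K[1,1]*-c[:,1]/-c[:,2]+K[1,2]]
def ray(d,uv,fish=False):
    K=d["intrinsics"]; x=(uv[0]-K[0,2])/K[0,0]; y=(uv[1]-K[1,2])/K[1,1]
    if fish:
        r=np.hypot(x,y); s=np.sin(r)/max(r,1e-9); v=np.array([x*s,-y*s,-np.cos(r)])
    else: v=np.array([x,-y,-1.])
    R=d["view"][:3,:3]; return -R.T@d["view"][:3,3], R.T@(v/np.linalg.norm(v))
def onz(d,uv,z,fish=False):
    o,v=ray(d,uv,fish); return o+v*(z-o[2])/v[2]
def tri(rs):
    A=np.zeros((3,3));b=np.zeros(3)
    for o,v in rs: M=np.eye(3)-np.outer(v,v);A+=M;b+=M@o
    p=np.linalg.solve(A,b); return p,[np.linalg.norm((np.eye(3)-np.outer(v,v))@(p-o)) for o,v in rs]
E
python3 - <<'E'
from h import *
names="lift deck press_knob pawl_pin bolt_knob rod mat drawer_handle drawer_floor amber_1 tape tweezers pen timer".split()
D={}
for n in("scene","top"):
    d=cam(n); D[n]=d
    for m in names:
        for s in silhouettes(n,m)[:5]:
            ys,xs=np.nonzero(s["pixels"])
            print(n,m,round(s["p"],2),np.round(s["extent"]),"c",xs.mean().round(1),ys.mean().round(1),len(xs))
a=D["scene"]["frame"][205:345,265:465];b=D["top"]["frame"][195:345,290:490]
cv2.imwrite("pics/c1.png",cv2.resize(a,(800,560),interpolation=2)[:,:,::-1])
cv2.imwrite("pics/c2.png",cv2.resize(b,(800,600),interpolation=2)[:,:,::-1])
E
```

```text
scene lift 0.63 [322. 238. 449. 340.] c 390.6 289.6 7752
scene deck 0.87 [328. 237. 442. 281.] c 378.0 260.1 2062
scene press_knob 0.69 [329. 242. 438. 284.] c 380.3 260.7 2186
scene pawl_pin 0.52 [420. 267. 433. 285.] c 426.5 275.3 167
scene bolt_knob 0.58 [355. 293. 390. 315.] c 375.4 304.1 178
scene rod 0.82 [287. 282. 316. 324.] c 297.6 306.9 221
scene mat 0.91 [275. 275. 330. 331.] c 304.1 306.4 1792
scene drawer_handle 0.98 [262. 214. 318. 256.] c 290.4 233.7 1900
scene drawer_floor 0.95 [260. 212. 316. 255.] c 290.0 233.5 1879
scene amber_1 0.97 [460. 319. 476. 357.] c 468.4 340.9 588
scene amber_1 0.81 [371. 223. 387. 259.] c 377.5 242.7 470
scene amber_1 0.6 [344. 217. 363. 250.] c 354.2 237.0 493
scene amber_1 0.59 [398. 231. 414. 264.] c 403.9 248.6 518
scene tape 0.72 [320. 316. 343. 334.] c 330.2 325.6 304
scene tape 0.36 [384. 347. 417. 366.] c 401.1 355.8 143
scene tweezers 0.67 [385. 346. 420. 367.] c 399.8 356.5 143
scene timer 0.46 [173. 229. 189. 254.] c 181.3 243.3 223
top lift 0.77 [331. 197. 468. 299.] c 396.2 245.3 6056
top deck 0.86 [337. 214. 458. 264.] c 388
[... 177 characters left out ...]
 448.9 249.3 297
top rod 0.71 [306. 261. 321. 326.] c 312.9 302.1 345
top mat 0.58 [296. 261. 341. 337.] c 317.3 301.8 2704
top drawer_handle 0.57 [205. 200. 295. 232.] c 251.2 216.5 2978
top drawer_floor 0.59 [202. 200. 298. 236.] c 251.4 216.4 3142
top amber_1 0.75 [369. 203. 393. 238.] c 382.6 220.7 547
top amber_1 0.74 [349. 200. 366. 236.] c 356.4 219.7 533
top amber_1 0.56 [400. 202. 422. 239.] c 412.1 219.5 534
top tape 0.2 [372. 204. 393. 236.] c 383.1 220.2 542
top tweezers 0.71 [348. 201. 366. 233.] c 356.2 219.1 510
top tweezers 0.33 [370. 202. 392. 235.] c 382.9 220.4 509
top timer 0.6 [130. 248. 149. 276.] c 138.2 260.7 397
top timer 0.32 [202. 202. 298. 235.] c 251.4 216.4 3080
```

View pics/c1.png

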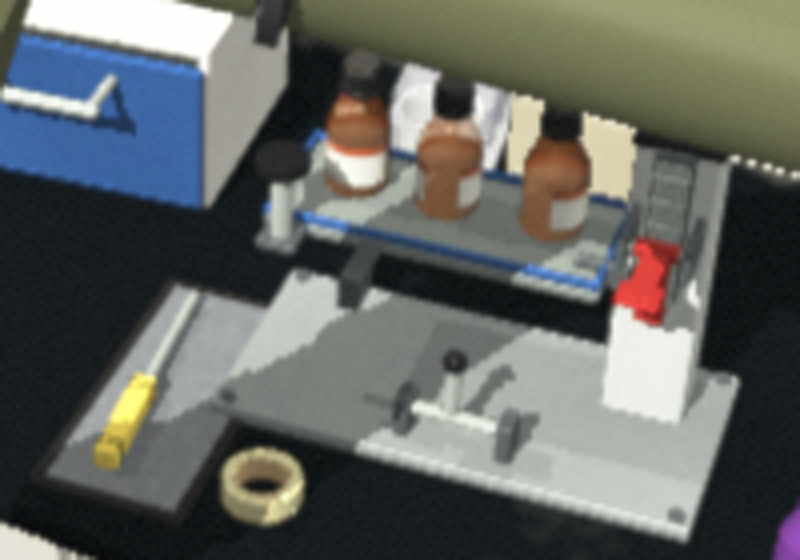

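View pics/c2.png

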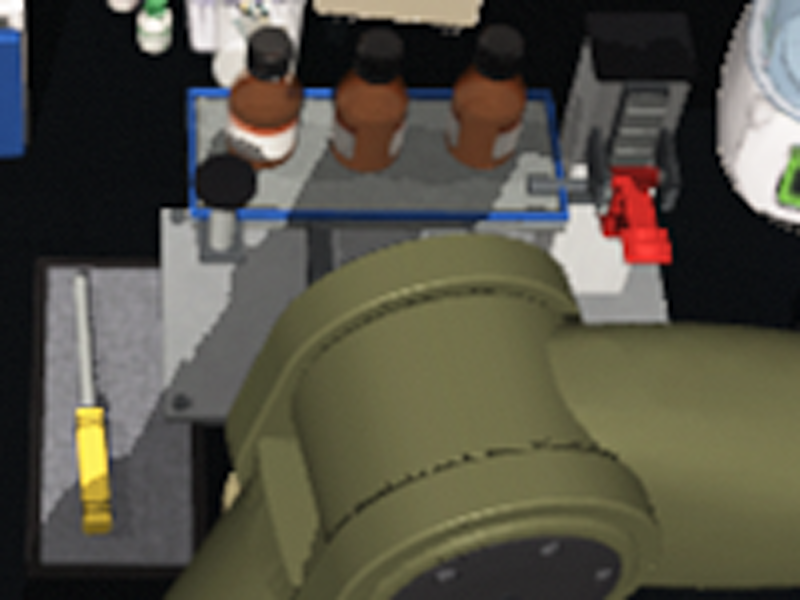

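Run:
```python
from h import *
from scipy.optimize import least_squares
S=cam("scene");T=cam("top")
cs=lambda u,v:(265+(u+.5)/4-.5,205+(v+.5)/4-.5)
ct=lambda u,v:(290+(u+.5)/4-.5,195+(v+.5)/4-.5)
# obs: (cam,uv,localfun)
def model(p):
    x,y,th,xd,yd,c,b=p
    z=.044+c+.008
    pl=[(-.12,.30,.012),(-.12,-.06,.012),(.06,-.06,.012)]
    dk=[(xd+a,yd+bb,z) for a,bb in((.045,.125),(.045,-.125),(-.065,-.125),(-.065,.125))]
    kn=[(-.09,.121+b,.083)]
    L=np.array(pl+dk+kn+dk[2:3]+[(-.12,.30,.012)]+[(-.113,0,.185+.0025)])
    c_,s_=np.cos(th),np.sin(th)
    W=L.copy();W[:,0]=x+c_*L[:,0]-s_*L[:,1];W[:,1]=y+s_*L[:,0]+c_*L[:,1]
    return W
cams=[S]*3+[T]*4+[S]+[S]+[T]+[T]
uv=np.array([cs(215,395),cs(688,532),cs(740,378),ct(190,90),ct(553,92),ct(567,218),ct(190,215),cs(456,361),cs(605,287),ct(170,412),ct(650,262)])
def res(p):
    W=model(p);return np.concatenate([proj(d,w)[0]-u for d,w,u in zip(cams,W,uv)])
r=least_squares(res,[.65,-.1,0,0,.17,.098,0.002],loss="soft_l1")
print(np.round(r.x,4),np.degrees(r.x[2]));print(res(r.x).reshape(-1,2).round(1))
print(model(r.x).round(3))
z=.013;
for nm,u1,u2 in(("h end",cs(108,458),ct(97,528)),("tip",cs(197,293),ct(81,274))):
    print(nm,onz(S,u1,z).round(4),onz(T,u2,z).round(4))
for nm,l in(("S",[cs(45,475),cs(178,520),cs(178,285)]),("T",[ct(40,262),ct(35,570),ct(190,565)])):
    print("mat",nm,[onz(S if nm=="S" else T,u,.004).round(3)[:2] for u in l])
for n,d in(("scene",S),("top",T)):
    for s in silhouettes(n,"amber_1"):
        l,t,rr,b=s["extent"]; print(n,[l,t,rr,b])
        # bottom center approx ; cap top
```

```text
[ 0.6078 -0.3037  0.118   0.0183  0.1612  0.0896  0.0021] 6.760223807157282
[[-1.4  1.1]
 [ 0.5 -0.2]
 [ 0.8 -0.2]
 [-0.  -0.8]
 [-0.3  0.1]
 [ 0.7  0.3]
 [ 0.3 -0.4]
 [ 0.  -0.1]
 [-1.2  0.7]
 [-1.2  0.2]
 [ 0.4 -0.5]]
[[ 0.453 -0.02   0.012]
 [ 0.496 -0.377  0.012]
 [ 0.674 -0.356  0.012]
 [ 0.637 -0.012  0.142]
 [ 0.666 -0.26   0.142]
 [ 0.557 -0.273  0.142]
 [ 0.528 -0.025  0.142]
 [ 0.504 -0.192  0.083]
 [ 0.557 -0.273  0.142]
 [ 0.453 -0.02   0.012]
 [ 0.496 -0.317  0.188]]
h end [0.3597 0.011  0.013 ] [0.3575 0.0143 0.013 ]
tip [0.5597 0.0518 0.013 ] [0.5608 0.0535 0.013 ]
mat S [array([0.33 , 0.046]), array([ 0.337, -0.06 ]), array([0.571, 0.076])]
mat T [array([0.574, 0.085]), array([0.326, 0.051]), array([ 0.343, -0.049])]
scene [346.0, 216.3, 362.4, 251.0]
scene [369.9, 222.3, 386.0, 259.6]
scene [393.9, 233.2, 410.3, 264.2]
scene [459.4, 320.8, 477.3, 357.9]
scene [356.7, 292.3, 391.5, 314.8]
top [347.7, 201.5, 368.5, 233.5]
top [400.7, 201.1, 422.3, 239.7]
top [370.0, 202.4, 391.0, 233.5]
```

play_rows --steps '[[[0,0,-0.02,0,0,0.14,0.087],[0.033,-0.0275,-0.005,0,0,0,0.087],[0.033,-0.0275,-0.005,0,0,0,0.087],[0.033,-0.0275,-0.005,0,0,0,0.087],[0.033,-0.0275,-0.005,0,0,0,0.087],[0.033,-0.0275,0,0,0,0,0.087],[0.033,-0.0275,0,0,0,0,0.087],[0.033,-0.0275,0,0,0,0,0.087],[0.033,-0.0275,0,0,0,0,0.087]]]'

```text
time_s: 2.7
tool_pos: [0.403, -0.3776, 0.2629]
tool_rot: [180.0, -0.0, 6.7]
force: [0.4, 0.2, 1.5]
grip_width: 0.0868
grasp_force: 0.0
```

play_rows --steps '[[[0.009,-0.04,0,0,0,0,0.087],[0.009,-0.04,0,0,0,0,0.087],[0.009,-0.04,0,0,0,0,0.087],[0.009,-0.04,0,0,0,0,0.087],[0.009,-0.04,0,0,0,0,0.087],[0.009,-0.04,0,0,0,0,0.087],[0.009,-0.04,0,0,0,0,0.087],[0.009,-0.04,0,0,0,0,0.087],[0.009,-0.04,0,0,0,0,0.087],[0.009,-0.04,0,0,0,0,0.087],[0,0,0,0,0,0,0.087]]]'

```text
time_s: 3.8
tool_pos: [0.4445, 0.0354, 0.2632]
tool_rot: [-179.9, -0.1, 7.3]
force: [1.0, -0.1, -0.5]
grip_width: 0.0872
grasp_force: 0.0
```

Run:
```python
from h import *
o=get_obs();print(o["tool_pos"],o["tool_rot"])
w=cam("wrist");print(w["intrinsics"],(-w["view"][:3,:3].T@w["view"][:3,3]))
cv2.imwrite("pics/w1.png",w["frame"][:,:,::-1])
for n in("wrist",):
  for m in("rod","mat"):
    for s in silhouettes(n,m)[:2]:
        ys,xs=np.nonzero(s["pixels"]);print(m,s["p"],s["extent"],len(xs))
T=cam("top");S=cam("scene")
a=cv2.resize(T["frame"][195:345,290:490],(800,600),interpolation=2)
b=cv2.resize(T["frame"][120:240,140:300],(800,600),interpolation=2)
cv2.imwrite("pics/t2a.png",a[:,:,::-1]);cv2.imwrite("pics/t2b.png",b[:,:,::-1])
```

```text
[0.44449069 0.03535426 0.26323288] [-1.79945710e+02 -1.05639809e-01  7.33140284e+00]
[[371.64829954   0.         319.41111958]
 [  0.         371.64829954 237.66117196]
 [  0.           0.           1.        ]] [0.51466498 0.04524637 0.42426131]
rod 0.87 [313.7, 100.9, 332.8, 277.5] 2011
mat 0.9 [285.7, 79.3, 389.8, 298.1] 16977
```

View pics/w1.png

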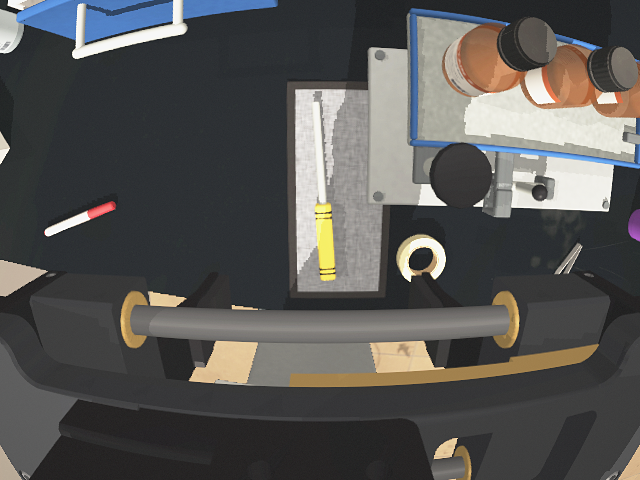

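View pics/t2b.png

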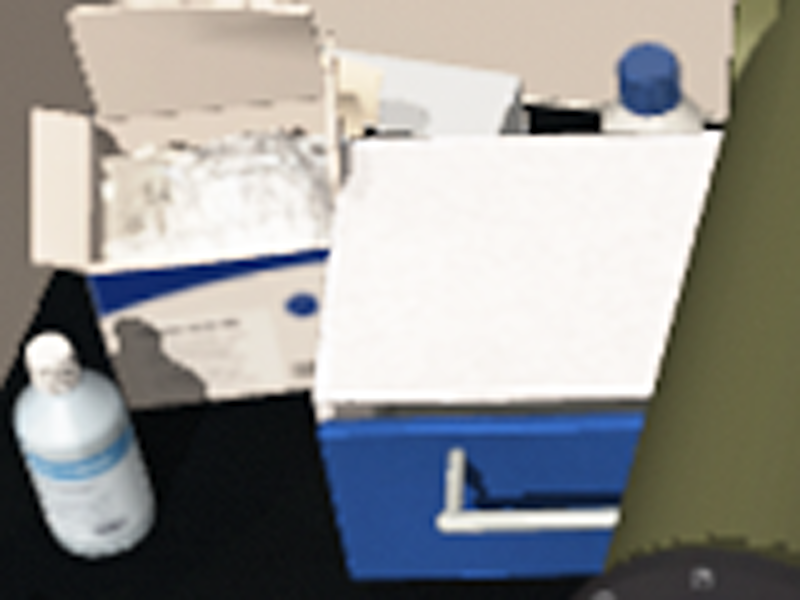

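Run:
```python
from h import *
w=cam("wrist");T=cam("top");S=cam("scene")
for nm,uv,z in(("hend",(328,279),.013),("junct",(322.5,205),.013),("tip",(317,102),.013),("barL",(80,52),.122),("barR",(183,30),.122),("pknob",(461,175),.21),("bolt",(540,192),.083),("plateFL",(369,205),.012),("plateBL",(369,48),.012),("rimBL",(411,10),.15),("rimFL",(413,143),.15),("tape",(421,259),.009),("matFL",(287,297),.004),("matFR",(385,296),.004),("matBL",(288,81),.004)):
    print(nm,onz(w,uv,z,True).round(4))
ys=silhouettes("top","rod")
print(tri([ray(w,(461,175),True),ray(S,(265+282/4,205+158/4)),ray(T,(290+225/4,195+180/4))]))
print("bolt",tri([ray(w,(540,192),True),ray(S,(265+456/4,205+361/4))]))
```

```text
hend [0.3531 0.0071 0.013 ]
junct [0.4407 0.024  0.013 ]
tip [0.5539 0.0432 0.013 ]
barL [0.5845 0.2678 0.122 ]
barR [0.5991 0.1613 0.122 ]
pknob [ 0.5052 -0.0508  0.21  ]
bolt [ 0.4973 -0.1983  0.083 ]
plateFL [ 0.4467 -0.0282  0.012 ]
plateBL [ 0.623  -0.0063  0.012 ]
rimBL [ 0.6235 -0.0203  0.15  ]
rimFL [ 0.5205 -0.0332  0.15  ]
tape [ 0.3889 -0.102   0.009 ]
matFL [0.3197 0.0539 0.004 ]
matFR [ 0.3344 -0.0672  0.004 ]
matBL [0.5754 0.0781 0.004 ]
(array([ 0.5048497 , -0.04959304,  0.20809199]), [np.float64(0.0018633651935299294), np.float64(0.0010099197620455646), np.float64(0.0022689313333986347)])
bolt (array([ 0.49762762, -0.1955452 ,  0.08710203]), [np.float64(0.0001124902479411994), np.float64(0.00011249024794128858)])
```

play_rows --steps '[[[-0.0137,0.0094,0.03,0,0,0,0.087],[0,0,0.04,0,0,-0.07,0.06],[0,0,0.04,0,0,0,0.06],[0,0,0.04,0,0,0,0.06],[0,0,0.04,0,0,0,0.06],[0,0,0.013,0,0,0,0.06],[0,0,0,0,0,0,0.06]]]'

```text
time_s: 4.95
tool_pos: [0.4304, 0.0177, 0.0582]
tool_rot: [-179.9, 0.2, 10.7]
force: [0.3, 0.4, 0.9]
grip_width: 0.0604
grasp_force: 0.0
```

Run:
```python
from h import *
o=get_obs();print(o["tool_pos"],o["tool_rot"])
w=cam("wrist");T=cam("top");S=cam("scene")
a=cv2.resize(w["frame"][120:400,120:520],(560,392))
b=cv2.resize(T["frame"][250:340,290:350],(240,360),interpolation=2)
im=np.zeros((392,800,3),np.uint8);im[:392,:560]=a;im[:360,560:]=b
cv2.imwrite("pics/w3.png",im[:,:,::-1])
for s in silhouettes("wrist","rod")[:1]:
    ys,xs=np.nonzero(s["pixels"]);
    P=np.array([onz(w,(x,y),.013,True)[:2] for x,y in zip(xs[::7],ys[::7])]); print(s["p"],s["extent"])
    m=P.mean(0);u,sv,vt=np.linalg.svd(P-m);d=vt[0]*np.sign(vt[0][0]);t=(P-m)@d;print("rod wrist",m+d*t.min(),m+d*t.max(),np.degrees(np.arctan2(d[1],d[0])))
R=Ro.from_euler("xyz",o["tool_rot"],degrees=True).as_matrix()
for yy in(-.03,.03): 
    p=o["tool_pos"]+R@[0,yy,0]; print("finger tip inner top/scene px",proj(T,p),proj(S,p))
```

```text
[0.4304237  0.01772612 0.05823237] [-179.89200357    0.21206205   10.74444789]
0.67 [285.4, 34.6, 317.5, 372.5]
rod wrist [0.3507435  0.01476292] [0.55517769 0.05541813] 11.24749684755032
finger tip inner top/scene px [[305.07499616 294.54203491]] [[292.4014295  290.50681365]]
finger tip inner top/scene px [[327.61713641 293.58207924]] [[311.68907326 294.75666201]]
```

View pics/w3.png

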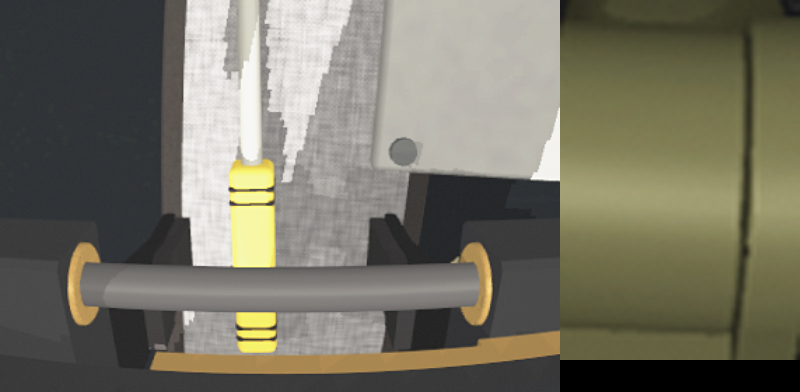

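play_rows --steps '[[[0,-0.011,0.02,0,0,-0.01,0.06],[0,0,0.02,0,0,0,0.06],[0,0,0.01,0,0,0,0.06],[0,0,0,0,0,0,0.06],[0,0,0,0,0,0,0.012],[0,0,0,0,0,0,0.012],[0,0,0,0,0,0,0.012],[0,0,0,0,0,0,0.012],[0,0,0,0,0,0,0.012]]]' --force 40

```text
time_s: 6.05
tool_pos: [0.43, 0.0285, 0.0098]
tool_rot: [180.0, -0.0, 11.3]
force: [0.4, -0.8, -0.6]
grip_width: 0.0277
grasp_force: 0.0
```

play_rows --steps '[[[0,0,0,0,0,0,0.012],[0,0,0,0,0,0,0.012],[0,0,0,0,0,0,0.012],[0,0,0,0,0,0,0.012]]]'

```text
time_s: 6.45
tool_pos: [0.4299, 0.0287, 0.0096]
tool_rot: [180.0, -0.0, 11.3]
force: [0.2, -1.2, 1.6]
grip_width: 0.0176
grasp_force: 40.0
```

play_rows --steps '[[[0,0,-0.02,0,0,0,0.012],[0,0,-0.045,0,0,0,0.012],[0,0,-0.045,0,0,0,0.012],[0,0,-0.045,0,0,0,0.012],[0,0,-0.045,0,0,0,0.012],[0,0,-0.045,0,0,0,0.012],[0,0,-0.045,0,0,0,0.012],[0,0,-0.02,0,0,0.079,0.012],[0,0,0,0,0,0,0.012],[0,0,0,0,0,0,0.012]]]'

```text
time_s: 7.45
tool_pos: [0.4295, 0.0285, 0.3187]
tool_rot: [180.0, 0.1, 6.9]
force: [-0.3, -0.4, -1.6]
grip_width: 0.0177
grasp_force: 40.0
```

play_rows --steps '[[[0,0.039,0,0,0,0,0.012],[0,0.039,0,0,0,0,0.012],[0,0.039,0,0,0,0,0.012],[0,0.039,0,0,0,0,0.012],[0,0.039,0,0,0,0,0.012],[0,0.039,0,0,0,0,0.012],[-0.018,0.039,0,0,0,0,0.012],[-0.025,0.039,0,0,0,0,0.012],[-0.025,0.039,0,0,0,0,0.012],[-0.035,0,0,0,0,0,0.012],[-0.04,0,0,0,0,0,0.012],[0,0,0,0,0,0,0.012]]]'

```text
time_s: 8.65
tool_pos: [0.3235, -0.3385, 0.3171]
tool_rot: [-179.8, 0.3, 6.4]
force: [0.7, -1.1, -1.4]
grip_width: 0.0174
grasp_force: 40.0
```

play_rows --steps '[[[0,0,0.04,0,0,0,0.012],[0,0,0.04,0,0,0,0.012],[0,0,0.04,0,0,0,0.012],[0,0,0.03,0,0,0,0.012],[0,0,0,0,0,0,0.012],[0,0,0,0,0,0,0.012]]]'

```text
time_s: 9.25
tool_pos: [0.3293, -0.336, 0.1688]
tool_rot: [-179.9, 0.1, 6.9]
force: [0.2, -1.1, -0.5]
grip_width: 0.0176
grasp_force: 40.0
```

Run:
```python
from h import *
o=get_obs();print(o["tool_pos"],o["tool_rot"],o["grip_width"],o["grasp_force"])
w=cam("wrist");T=cam("top");S=cam("scene")
a=cv2.resize(w["frame"][0:300,220:620],(500,375))
b=cv2.resize(S["frame"][200:360,330:450],(300,400),interpolation=2)
im=np.zeros((400,800,3),np.uint8);im[:375,:500]=a;im[:400,500:]=b
cv2.imwrite("pics/w4.png",im[:,:,::-1])
```

```text
[ 0.32933764 -0.3360421   0.16883534] [-1.79884180e+02  7.02840283e-02  6.88194828e+00] 0.017574999818862555 39.99025225639343
```

View pics/w4.png

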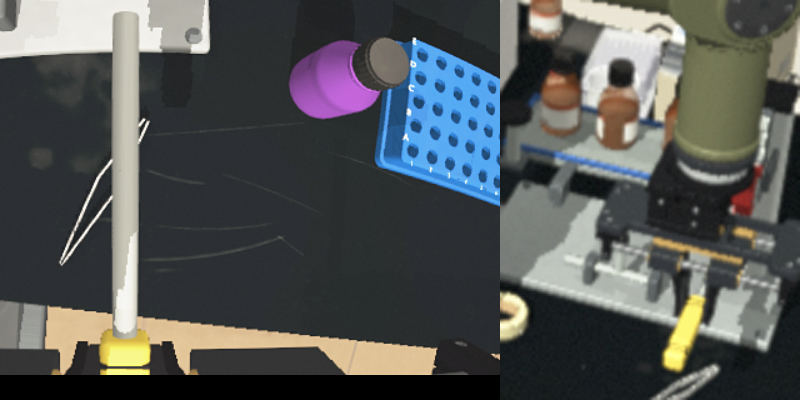

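play_rows --steps '[[[0.01,0,0.004,0,0,0,0.012],[0.02,0,0,0,0,0,0.012],[0.02,0,0,0,0,0,0.012],[0.02,0,0,0,0,0,0.012],[0.006,0,0,0,0,0,0.012],[0,0,0,0,0,0,0.012],[0,0,0,0,0,0,0.012]]]'

```text
time_s: 10.1
tool_pos: [0.4043, -0.3281, 0.1656]
tool_rot: [180.0, 0.0, 6.8]
force: [0.0, -0.9, -1.8]
grip_width: 0.0177
grasp_force: 40.0
```

Run:
```python
from h import *
o=get_obs();print(o["tool_pos"],o["force"],o["wrist_torque"])
w=cam("wrist");T=cam("top");
for n in("wrist","top"):
  for s in silhouettes(n,"pawl_pin")[:2]:print(n,s["p"],s["extent"])
a=w["frame"][0:200,180:480]
b=cv2.resize(T["frame"][195:320,380:480],(480,600),interpolation=2)
im=np.zeros((600,800,3),np.uint8);im[:200,:300]=a;im[:,320:]=b
cv2.imwrite("pics/w5.png",im[:,:,::-1])
```

```text
[ 0.40426859 -0.32814407  0.16557458] [ 0.02519676 -0.93004509 -1.83839625] [-0.02810178  0.01029745  0.01301158]
wrist 0.66 [270.3, 2.6, 350.8, 88.1]
```

View pics/w5.png

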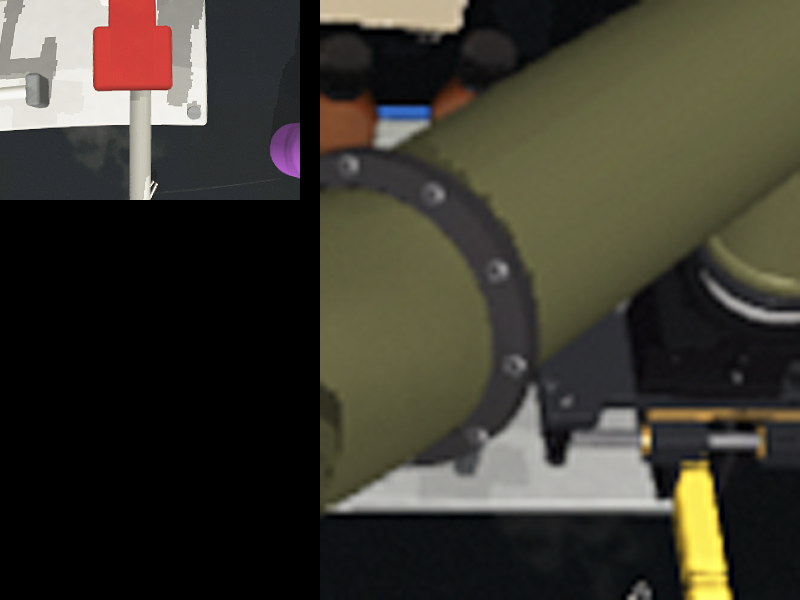

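play_rows --steps '[[[0,-0.002,-0.006,0,0,0,0.012],[0,0,-0.006,0,0,0,0.012],[0,0,-0.006,0,0,0,0.012],[0,0,-0.006,0,0,0,0.012],[0,0,-0.006,0,0,0,0.012],[0,0,-0.006,0,0,0,0.012],[0,0,-0.004,0,0,0,0.012],[0,0,0,0,0,0,0.012],[0,0,0,0,0,0,0.012]]]'

```text
time_s: 11.2
tool_pos: [0.4048, -0.326, 0.2058]
tool_rot: [180.0, -0.0, 6.8]
force: [-0.2, -0.8, -1.5]
grip_width: 0.0175
grasp_force: 40.0
```

Run:
```python
from h import *
o=get_obs();print(o["tool_pos"],o["force"],o["wrist_torque"])
w=cam("wrist");S=cam("scene")
for n in("wrist","scene"):
  for s in silhouettes(n,"pawl_pin")[:2]:print(n,s["p"],s["extent"])
# red tail end edge -> angle
f=w["frame"].astype(int);m=(f[...,0]>120)&(f[...,1]<70)&(f[...,2]<70);ys,xs=np.nonzero(m[:200]);print("red",xs.min(),xs.max(),ys.max(),len(xs))
L=lambda x,z:np.array([.6078+.993*x,-.3037+.1177*x,z])
def pw(P):
    c=w["view"][:3,:3]@P+w["view"][:3,3];x,y=c[0],-c[1];t=np.arctan2(np.hypot(x,y),-c[2]);r=np.hypot(x,y);K=w["intrinsics"];return K[0,2]+K[0,0]*t*x/r,K[1,2]+K[1,1]*t*y/r
for a in(0,.2,.4,.6,.8,1.0): print(a,np.round(pw(L(-.045-.068*np.cos(a),.185+.068*np.sin(a))),1))
```

```text
[ 0.40483733 -0.32602668  0.20582987] [-0.18758772 -0.843685   -1.53190015] [-0.01267253 -0.02302169 -0.02787524]
wrist 0.92 [276.3, 1.8, 357.8, 71.1]
wrist 0.71 [122.3, 86.4, 222.3, 115.9]
red 277 358 72 2989
0 [324.9  97. ]
0.2 [325.4  90.8]
0.4 [325.9  77.5]
0.6 [326.5  56.4]
0.8 [327.   27.5]
1.0 [327.4  -7.4]
```

play_rows --steps '[[[0,0,-0.006,0,0,0,0.012],[0,0,-0.006,0,0,0,0.012],[0,0,0,0,0,0,0.012],[0,0,0,0,0,0,0.012]]]'

```text
time_s: 11.8
tool_pos: [0.405, -0.326, 0.218]
tool_rot: [180.0, -0.0, 6.8]
force: [-0.8, -0.3, -1.1]
grip_width: 0.0176
grasp_force: 40.0
```

Run:
```python
from h import *
o=get_obs();print(o["tool_pos"],o["force"],o["wrist_torque"])
w=cam("wrist");S=cam("scene")
f=w["frame"].astype(int);m=(f[...,0]>120)&(f[...,1]<70)&(f[...,2]<70);ys,xs=np.nonzero(m[:200]);print("red",xs.min(),xs.max(),ys.max(),len(xs))
L=lambda x,z:np.array([.6078+.993*x,-.3037+.1177*x,z])
def pw(P):
    c=w["view"][:3,:3]@P+w["view"][:3,3];x,y=c[0],-c[1];t=np.arctan2(np.hypot(x,y),-c[2]);r=np.hypot(x,y);K=w["intrinsics"];return K[0,2]+K[0,0]*t*x/r,K[1,2]+K[1,1]*t*y/r
for a in(0,.2,.4,.6,.8,1.0): print(a,np.round(pw(L(-.045-.068*np.cos(a),.185+.068*np.sin(a))),1))
a=w["frame"][0:300,180:480]
b=cv2.resize(S["frame"][210:350,350:450],(429,600),interpolation=2)
im=np.zeros((600,740,3),np.uint8);im[:300,:300]=a;im[:,311:]=b
cv2.imwrite("pics/w6.png",im[:,:,::-1])
```

```text
[ 0.40497305 -0.3259966   0.2180049 ] [-0.81117166 -0.31689104 -1.13712824] [0.02046237 0.00349753 0.04221702]
red 278 357 82 1876
0 [324.5  99.8]
0.2 [324.9  94.2]
0.4 [325.4  82.1]
0.6 [325.9  62.9]
0.8 [326.4  36.6]
1.0 [326.8   4.7]
```

View pics/w6.png

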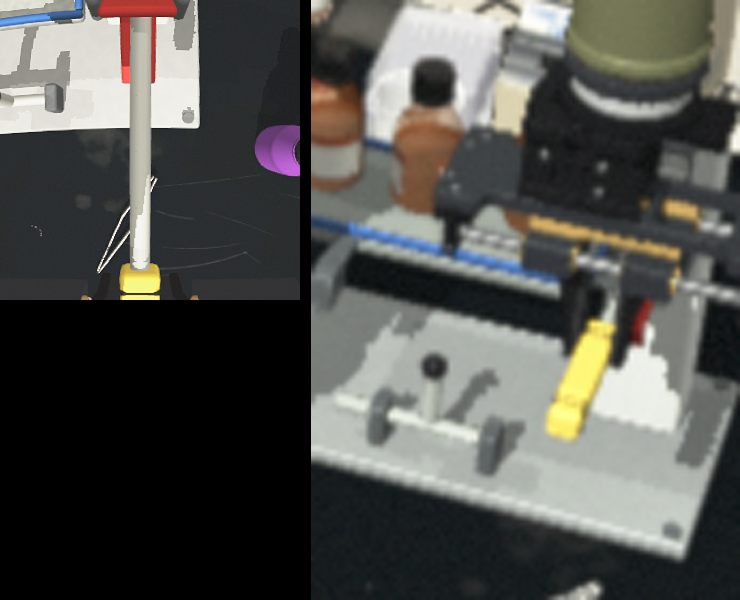

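play_rows --steps '[[[0,0,0.004,0,0,0,0.012],[-0.01,0,0.003,0,0,0,0.012],[-0.03,0,0,0,0,0,0.012],[-0.04,0,0,0,0,0,0.012],[0,0,-0.035,0,0,0,0.012],[0,0,-0.035,0,0,0,0.012],[0,0,-0.031,0,0,0,0.012],[0.035,0,0,0,0,0,0.012],[0.035,-0.03,0,0,0,0,0.012],[0.025,-0.039,0,0,0,0,0.012],[0.025,-0.039,0,0,0,0,0.012],[0.0265,-0.039,0,0,0,0,0.012]]]'

```text
time_s: 13.1
tool_pos: [0.453, -0.1708, 0.3112]
tool_rot: [180.0, 0.0, 6.7]
force: [0.9, -0.1, -0.5]
grip_width: 0.0176
grasp_force: 40.0
```

play_rows --steps '[[[0,-0.04,0,0,0,0,0.012],[0,-0.04,0,0,0,0,0.012],[0,-0.04,0,0,0,0,0.012],[0,-0.04,0,0,0,0,0.012],[0,-0.03,0,0,0,0,0.012],[0,-0.012,0,0,0,-0.079,0.012],[0,0,0,0,0,0,0.012],[0,0,0,0,0,0,0.012],[0,0,0,0,0,0,0.012]]]'

```text
time_s: 14.0
tool_pos: [0.4292, 0.027, 0.3112]
tool_rot: [180.0, 0.0, 11.1]
force: [-0.9, 0.4, -0.7]
grip_width: 0.0175
grasp_force: 40.0
```

play_rows --steps '[[[0,0,0.045,0,0,0,0.012],[0,0,0.045,0,0,0,0.012],[0,0,0.045,0,0,0,0.012],[0,0,0.045,0,0,0,0.012],[0,0,0.045,0,0,0,0.012],[0,0,0.04,0,0,0,0.012],[0,0,0.02,0,0,0,0.012],[0,0,0.01,0,0,0,0.012],[0,0,0.005,0,0,0,0.012],[0,0,0,0,0,0,0.012],[0,0,0,0,0,0,0.012]]]'

```text
time_s: 15.1
tool_pos: [0.4305, 0.0283, 0.0126]
tool_rot: [180.0, -0.1, 11.3]
force: [-0.2, -0.1, -0.6]
grip_width: 0.0177
grasp_force: 40.0
```

play_rows --steps '[[[0,0,0,0,0,0,0.024],[0,0,0,0,0,0,0.034],[0,0,0,0,0,0,0.05],[0,0,0,0,0,0,0.06],[0,0,-0.02,0,0,0,0.06],[0,0,-0.045,0,0,0,0.06],[0,0,-0.045,0,0,0,0.0],[0,0,-0.045,0,0,0,0.0],[0,0,-0.045,0,0,0,0.0],[0,0,-0.045,0,0,0,0.0],[0,0,-0.035,0,0,0,0.0],[0,0,0,0,0,0.079,0.0]]]'

```text
time_s: 16.3
tool_pos: [0.4319, 0.0289, 0.2967]
tool_rot: [179.8, -0.5, 6.7]
force: [-0.4, -0.6, -0.1]
grip_width: 0.0199
grasp_force: 0.0
```

```bash
cat >> h.py <<'E'
def pw(w,P):
    c=w["view"][:3,:3]@np.asarray(P)+w["view"][:3,3];x,y=c[0],-c[1];r=np.hypot(x,y);t=np.arctan2(r,-c[2]);K=w["intrinsics"];return np.array([K[0,2]+K[0,0]*t*x/r,K[1,2]+K[1,1]*t*y/r])
E
python3 - <<'E'
from h import *
for _ in range(3): w=cam("wrist")
o=get_obs();print(o["tool_pos"],o["tool_rot"])
print("pred knob",pw(w,[.5048,-.0496,.21]),"bolt",pw(w,[.504,-.192,.083]),"plateFL",pw(w,[.453,-.02,.012]))
cv2.imwrite("pics/w7.png",w["frame"][:,:,::-1])
for s in silhouettes("wrist","rod")[:1]:
    ys,xs=np.nonzero(s["pixels"]);P=np.array([onz(w,(x,y),.013,True)[:2] for x,y in zip(xs[::7],ys[::7])]); m=P.mean(0);u,sv,vt=np.linalg.svd(P-m,full_matrices=False);d=vt[0]*np.sign(vt[0][0]);t=(P-m)@d;print("rod",m+d*t.min(),m+d*t.max(),s["extent"])
E
```

```text
[0.42917805 0.02860733 0.29148162] [1.79970080e+02 5.41464065e-05 6.89459180e+00]
pred knob [448.47278926 150.60256852] bolt [525.48479295 169.54091191] plateFL [362.36298177 183.53978845]
rod [0.35421091 0.01367874] [0.55520033 0.05413015] [305.3, 90.6, 334.0, 261.5]
```

View pics/w7.png

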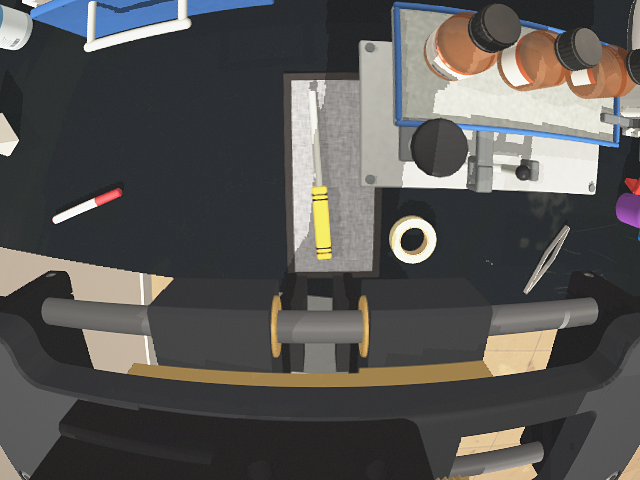

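Run:
```python
from h import *
w=cam("wrist");T=cam("top");S=cam("scene")
for z in(.20,.21,.215): print(z,onz(w,(439,147),z,True).round(4),onz(S,(265+281/4,205+155/4),z).round(4),onz(T,(290+225/4,195+178/4),z).round(4))
print("bar",onz(w,(90,46),.122,True),onz(w,(188,24),.122,True))
for n,d in(("wrist",w),("top",T)):
    for m in("amber_1","drawer_handle"):
        for s in silhouettes(n,m)[:4]: print(n,m,s["p"],s["extent"])
# cap tops from views (wrist)
for uv in((494,27),(580,48)): print("cap",onz(w,uv,.247,True).round(4))
```

```text
0.2 [ 0.5051 -0.045   0.2   ] [ 0.5171 -0.0428  0.2   ] [ 0.513  -0.0469  0.2   ]
0.21 [ 0.5049 -0.0417  0.21  ] [ 0.504  -0.0496  0.21  ] [ 0.505  -0.0472  0.21  ]
0.215 [ 0.5048 -0.04    0.215 ] [ 0.4974 -0.053   0.215 ] [ 0.5011 -0.0474  0.215 ]
bar [0.57948073 0.27934454 0.122     ] [0.59657304 0.17111991 0.122     ]
wrist amber_1 0.94 [616.4, 195.8, 640.0, 228.5]
wrist amber_1 0.84 [424.8, 0.0, 522.2, 78.7]
wrist amber_1 0.76 [570.2, 42.8, 639.3, 102.7]
wrist amber_1 0.62 [501.5, 25.1, 602.3, 89.1]
wrist drawer_handle 0.86 [28.4, 3.6, 273.6, 47.3]
top amber_1 0.97 [370.7, 199.7, 390.9, 237.7]
top amber_1 0.68 [487.9, 282.8, 508.0, 313.9]
top amber_1 0.59 [400.9, 203.7, 422.3, 240.2]
top amber_1 0.54 [352.6, 202.1, 364.6, 237.8]
top drawer_handle 0.95 [203.4, 200.1, 260.1, 234.0]
cap [ 0.5836 -0.0556  0.247 ]
cap [ 0.591  -0.1221  0.247 ]
```

play_rows --steps '[[[0.022,0.028,0,0,0,0,0],[0.022,0.028,0,0,0,0,0],[0.022,0.027,0,0,0,0,0],[0,0,0.035,0,0,0,0],[0,0,0.02,0,0,0,0],[0,0,0.01,0,0,0,0],[0,0,0,0,0,0,0],[0,0,0.006,0,0,0,0],[0,0,0.006,0,0,0,0],[0,0,0.006,0,0,0,0],[0,0,0.006,0,0,0,0],[0,0,0.006,0,0,0,0]]]'

```text
time_s: 18.05
tool_pos: [0.5052, -0.046, 0.1976]
tool_rot: [179.9, -0.1, 6.8]
force: [-2.0, 0.1, 6.9]
grip_width: 0.0007
grasp_force: 3.3
```

Pressing against the knob (about 7 N). Continue down.

play_rows --steps '[[[0,0,0.01,0,0,0,0],[0,0,0.01,0,0,0,0],[0,0,0.01,0,0,0,0],[0,0,0.01,0,0,0,0],[0,0,0.01,0,0,0,0],[0,0,0.01,0,0,0,0],[0,0,0.008,0,0,0,0],[0,0,0.006,0,0,0,0],[0,0,0.004,0,0,0,0],[0,0,0.003,0,0,0,0],[0,0,0,0,0,0,0]]]'

```text
time_s: 19.15
tool_pos: [0.5052, -0.046, 0.1158]
tool_rot: [180.0, -0.1, 6.8]
force: [0.8, 0.4, 1.3]
grip_width: 0.0006
grasp_force: 0.7
```

play_rows --steps '[[[0,0,0.002,0,0,0,0],[0,0,0.002,0,0,0,0],[0,0,0.002,0,0,0,0],[0,0,0.001,0,0,0,0],[0,0,0,0,0,0,0]]]'

```text
time_s: 19.65
tool_pos: [0.5054, -0.046, 0.1121]
tool_rot: [179.9, -0.0, 6.8]
force: [-8.6, 0.2, 26.1]
grip_width: 0.0006
grasp_force: 12.6
```

play_rows --steps '[[[0,0,-0.02,0,0,0,0],[0,0,-0.045,0,0,0,0],[0,0,-0.025,0,0,0,0.05],[-0.009,0.035,0,0,0,0,0.05],[-0.01,0.035,0,0,0,0,0.05],[0,0.035,0,0,0,0,0.05],[0,0.033,0,0,0,0,0.05],[0,0,0.045,0,0,0,0.05],[0,0,0.03,0,0,0,0.05],[0,0,0,0,0,0,0.05],[0,0,0,0,0,0,0.05]]]'

```text
time_s: 20.75
tool_pos: [0.5022, -0.185, 0.1238]
tool_rot: [-180.0, 0.0, 6.8]
force: [-1.0, 0.0, -0.0]
grip_width: 0.0493
grasp_force: 0.0
```

Run:
```python
from h import *
w=cam("wrist");S=cam("scene")
o=get_obs();print(o["tool_pos"],o["tool_rot"],o["grip_width"])
im=np.zeros((480,800,3),np.uint8);im[:,:400]=w["frame"][:,120:520];im[:,400:]=cv2.resize(S["frame"][215:335,340:440],(400,480),interpolation=2)
cv2.imwrite("pics/w8.png",im[:,:,::-1]); print(pw(w,[.504,-.192,.083]))
for n in("bolt_knob","press_knob","pawl_pin"):
    for c in("wrist","scene"):
        for s in silhouettes(c,n)[:1]:print(c,n,s["p"],s["extent"])
```

```text
[ 0.50360247 -0.18542428  0.12549017] [ 1.79899830e+02 -1.53423827e-01  6.83959882e+00] 0.049958943554733744
[333.4046773  262.19981088]
wrist bolt_knob 0.92 [235.4, 236.4, 379.4, 282.9]
scene bolt_knob 0.49 [358.4, 288.8, 389.1, 314.7]
wrist press_knob 0.82 [56.6, 21.8, 594.3, 273.7]
scene press_knob 0.58 [325.6, 265.0, 435.9, 310.9]
wrist pawl_pin 0.66 [551.9, 268.2, 639.4, 298.0]
scene pawl_pin 0.73 [420.4, 256.7, 435.9, 290.1]
```

View pics/w8.png

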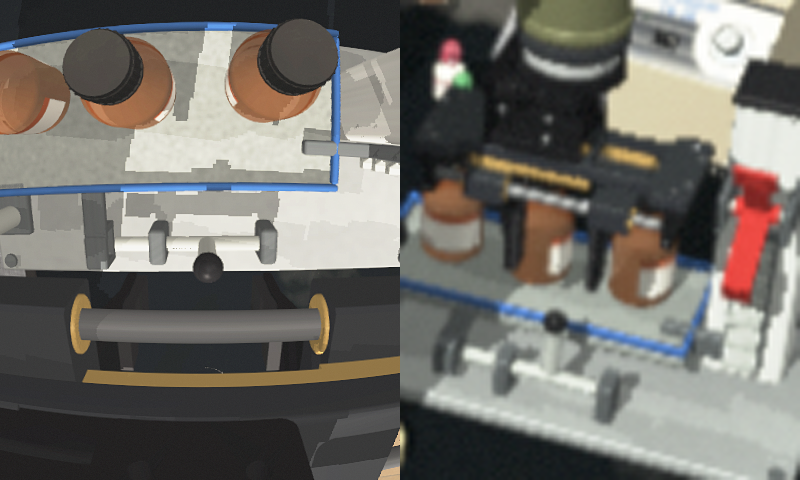

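play_rows --steps '[[[0,0,0.02,0,0,0,0.05],[0,0,0.025,0,0,0,0.05],[0,0,0.01,0,0,0,0.05],[0,0,0,0,0,0,0.05],[0,-0.01,0,0,0,0,0.05],[0,-0.01,0,0,0,0,0.05],[0,-0.01,0,0,0,0,0.05],[0,-0.01,0,0,0,0,0.05],[0,-0.006,0,0,0,0,0.05],[0,-0.004,0,0,0,0,0.05],[0,0,0,0,0,0,0.05]]]'

```text
time_s: 22.25
tool_pos: [0.4965, -0.1347, 0.0688]
tool_rot: [-180.0, -0.0, 6.9]
force: [0.1, 0.5, -0.2]
grip_width: 0.0498
grasp_force: 0.0
```

play_rows --steps '[[[0,-0.003,0,0,0,0,0.05],[0,-0.003,0,0,0,0,0.05],[0,-0.002,0,0,0,0,0.05],[0,0,0,0,0,0,0.05]]]'

```text
time_s: 22.65
tool_pos: [0.4959, -0.1304, 0.0688]
tool_rot: [179.8, -0.1, 6.7]
force: [2.7, -6.8, -0.2]
grip_width: 0.0502
grasp_force: 3.5
```

play_rows --steps '[[[0,0.01,0,0,0,0,0.05],[0,0,-0.04,0,0,0,0.05],[0,0,-0.045,0,0,0,0.05],[0,0,-0.045,0,0,0,0],[0.003,-0.02,-0.045,0,0,0,0],[0.003,-0.04,0,0,0,0,0],[0.003,-0.04,0,0,0,0,0],[0.003,-0.04,0,0,0,0,0],[0.003,-0.04,0,0,0,0,0],[0.003,-0.04,0,0,0,0,0],[0.003,-0.04,0,0,0,0,0],[0.003,-0.04,0,0,0,0,0]]]'

```text
time_s: 23.85
tool_pos: [0.4839, 0.165, 0.2433]
tool_rot: [-180.0, 0.1, 6.8]
force: [1.1, -0.7, -0.5]
grip_width: 0.0009
grasp_force: 0.0
```

play_rows --steps '[[[0,-0.03,0,0,0,0,0],[0,0,0,0,0,-0.038,0],[0,0,0,0,0,0,0],[0,0,0,0,0,0,0]]]'

```text
time_s: 24.25
tool_pos: [0.4811, 0.1923, 0.2431]
tool_rot: [-180.0, 0.1, 8.9]
force: [0.4, -0.2, 0.0]
grip_width: 0.0003
grasp_force: 0.0
```

```bash
cat > bar.py <<'E'
from h import *
for _ in range(2): w=cam("wrist")
o=get_obs();print(o["tool_pos"],o["tool_rot"],o["qpos"].round(0))
# bar: bright low-saturation pixels near the detected drawer; report in world at z=.122
f=cv2.cvtColor(w["frame"],cv2.COLOR_RGB2HSV)
m=((f[...,1]<60)&(f[...,2]>150)).astype(np.uint8)
n,l,st,c=cv2.connectedComponentsWithStats(m)
for i in range(1,n):
    if 300<st[i,4]<20000:
        ys,xs=np.nonzero(l==i);r=cv2.minAreaRect(np.c_[xs,ys].astype(np.float32))
        b=cv2.boxPoints(r); P=np.array([onz(w,q,.122,True)[:2] for q in b]).round(3)
        print(st[i],np.round(c[i]),P.tolist())
E
python3 bar.py; python3 -c "
from h import *
w=cam('wrist');cv2.imwrite('pics/w9.png',w['frame'][:,:,::-1])"
```

```text
[0.48139596 0.19184103 0.24326274] [1.79996459e+02 3.88138762e-02 8.84430651e+00] [  28.    6.  -56.   98.    5.   79. -109.]
[   0    0   77  296 9248] [ 22. 128.] [[0.676, 0.557], [0.659, 0.441], [0.38, 0.419], [0.352, 0.542]]
[120   0  65  19 885] [149.   7.] [[0.654, 0.39], [0.652, 0.328], [0.636, 0.325], [0.637, 0.386]]
[ 529    0  111   32 1988] [572.  12.] [[0.68, 0.045], [0.71, 0.047], [0.778, -0.096], [0.739, -0.095]]
[  34    2   62   58 1778] [72. 36.] [[0.613, 0.484], [0.661, 0.462], [0.634, 0.403], [0.589, 0.423]]
[ 216   18  159   76 3472] [295.  70.] [[0.632, 0.299], [0.652, 0.179], [0.596, 0.169], [0.576, 0.287]]
[  421   109   138   197 12271] [478. 207.] [[0.562, 0.153], [0.613, 0.044], [0.462, -0.052], [0.417, 0.084]]
[ 528  115  112  100 5622] [576. 171.] [[0.531, 0.02], [0.608, 0.029], [0.643, -0.118], [0.551, -0.133]]
[ 579  215   61   45 1535] [613. 232.] [[0.533, -0.043], [0.55, -0.134], [0.504, -0.156], [0.492, -0.059]]
[564 240  40  20 348] [586. 253.] [[0.507, -0.033], [0.515, -0.086], [0.496, -0.094], [0.489, -0.04]]
[126 254  63  24 630] [157. 266.] [[0.419, 0.359], [0.444, 0.3], [0.435, 0.297], [0.41, 0.357]]
[ 466  312  109   26 1622] [519. 325.] [[0.417, 0.05], [0.437, -0.078], [0.418, -0.09], [0.4, 0.043]]
[  82  329   97   42 2744] [129. 349.] [[0.288, 0.431], [0.342, 0.416], [0.36, 0.303], [0.312, 0.309]]
[437 432  59  27 974] [466. 445.] [[0.265, 0.031], [0.277, -0.043], [0.243, -0.063], [0.233, 0.016]]
[  0 445  22  35 386] [  7. 468.] [[-0.108, 0.737], [0.036, 0.666], [0.072, 0.6], [-0.053, 0.654]]
```

play_rows --steps '[[[0.035,-0.005,0,0,0,0,0],[0.035,-0.005,0,0,0,0,0],[0.035,-0.005,0,0,0,0,0],[0.035,-0.004,0,0,0,0,0],[0,0,0.03,0,0,0,0],[0,0,0.03,0,0,0,0],[0,0,0.03,0,0,0,0],[0,0,0.015,0,0,0,0],[0,0,0,0,0,0,0]]]'

```text
time_s: 25.3
tool_pos: [0.6155, 0.2318, 0.136]
tool_rot: [179.9, 0.3, 8.9]
force: [0.4, 0.3, 0.1]
grip_width: 0.0004
grasp_force: 0.0
```

play_rows --steps '[[[0,0,0.01,0,0,0,0],[0,0,0.01,0,0,0,0],[0,0,0.014,0,0,0,0],[0,0,0,0,0,0,0],[0,0,0,0,0,0,0]]]'

```text
time_s: 25.8
tool_pos: [0.6163, 0.2334, 0.1042]
tool_rot: [180.0, 0.0, 9.0]
force: [-0.2, -0.7, 0.7]
grip_width: 0.0008
grasp_force: 0.0
```

play_rows --steps '[[[-0.01,0,0,0,0,0,0],[-0.015,0,0,0,0,0,0],[-0.018,0,0,0,0,0,0],[-0.018,0,0,0,0,0,0],[-0.018,0,0,0,0,0,0],[-0.018,0,0,0,0,0,0],[-0.018,0,0,0,0,0,0],[-0.018,0,0,0,0,0,0],[-0.015,0,0,0,0,0,0],[-0.01,0,0,0,0,0,0],[-0.006,0,0,0,0,0,0],[0,0,0,0,0,0,0]]]'

```text
time_s: 27.0
tool_pos: [0.4539, 0.2079, 0.1048]
tool_rot: [180.0, -0.0, 9.0]
force: [-0.0, -0.1, 0.1]
grip_width: 0.0002
grasp_force: 0.0
```

play_rows --steps '[[[-0.004,0,0,0,0,0,0],[-0.004,0,0,0,0,0,0],[-0.004,0,0,0,0,0,0]]]'

```text
time_s: 27.3
tool_pos: [0.446, 0.2068, 0.1052]
tool_rot: [-179.9, -0.4, 9.0]
force: [17.6, 1.5, -9.9]
grip_width: -0.0001
grasp_force: 8.5
```

play_rows --steps '[[[0.01,0,0,0,0,0,0],[0,0,-0.03,0,0,0,0],[0,0,-0.045,0,0,0,0],[0,0,-0.045,0,0,0,0.087],[0,0,-0.045,0,0,0,0.087],[0,0,-0.03,0,0,0,0.087],[0.03,0,0,0,0,0,0.087],[0,0,0,0,0,0,0.087],[0,0,0,0,0,0,0.087],[0,0,0,0,0,0,0.087]]]'

```text
time_s: 28.3
tool_pos: [0.4808, 0.2128, 0.2987]
tool_rot: [-180.0, 0.2, 9.1]
force: [-0.3, -0.3, -0.3]
grip_width: 0.0487
grasp_force: 0.0
```

Run:
```python
from h import *
w=cam("wrist");T=cam("top")
o=get_obs();print(o["tool_pos"],o["tool_rot"])
im=np.zeros((480,800,3),np.uint8);im[:,:500]=w["frame"][:,130:630];im[:,500:]=cv2.resize(T["frame"][190:310,190:265],(300,480),interpolation=2)
cv2.imwrite("pics/w10.png",im[:,:,::-1])
```

```text
[0.48108384 0.21266737 0.29920275] [1.79955957e+02 5.98189439e-02 9.04584681e+00]
```

View pics/w10.png

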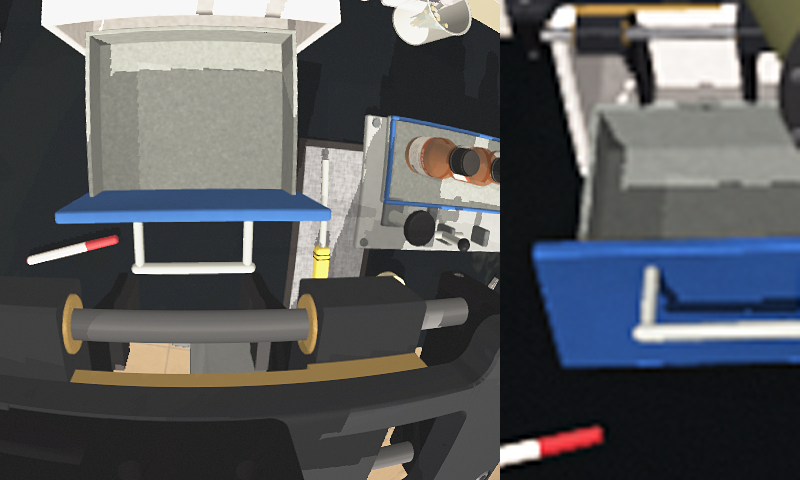

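Run:
```python
from h import *
w=cam("wrist");o=get_obs();print(o["tool_pos"])
X=lambda u,v,z:onz(w,(u+130,v),z,True).round(4)
print("bar",X(137,268,.122),X(250,266.5,.122))
print("panel inner top",X(74,195,.142),X(303,191,.142), "outer",X(55,221,.142),X(330,218,.142))
print("side L inner/outer near front",X(104,188,.065),X(90,190,.065)," R",X(285,188,.065),X(297,187,.065))
print("L far",X(101,40,.065),"R far",X(284,38,.065))
print("unit front?",X(101,35,.155))
S=cam("scene");T=cam("top")
for n,d in(("top",T),("scene",S),("wrist",w)):
    for s in silhouettes(n,"amber_1")[:5]: print(n,s["p"],s["extent"])
```

```text
[0.48126975 0.21255368 0.29936735]
bar [0.4208 0.2555 0.122 ] [0.4395 0.1469 0.122 ]
panel inner top [0.4874 0.3187 0.142 ] [0.5229 0.1177 0.142 ] outer [0.4609 0.335  0.142 ] [0.5033 0.086  0.142 ]
side L inner/outer near front [0.4843 0.3079 0.065 ] [0.48   0.3234 0.065 ]  R [0.5155 0.1129 0.065 ] [0.5191 0.0995 0.065 ]
L far [0.6452 0.3351 0.065 ] R far [0.679  0.1419 0.065 ]
unit front? [0.6283 0.3108 0.155 ]
top 0.83 [486.1, 281.6, 508.4, 314.2]
top 0.75 [366.2, 228.1, 387.7, 255.7]
top 0.61 [396.1, 226.9, 417.1, 260.8]
scene 0.72 [344.0, 248.4, 360.4, 279.5]
scene 0.61 [288.6, 279.7, 317.6, 320.9]
scene 0.59 [458.1, 318.7, 473.4, 359.6]
wrist 0.8 [581.2, 144.2, 640.0, 185.6]
wrist 0.63 [532.5, 135.8, 607.9, 177.5]
wrist 0.5 [626.5, 149.4, 640.0, 162.9]
```

Run:
```python
from h import *
w=cam("wrist");o=get_obs()
def Tm(p,r): M=np.eye(4);M[:3,:3]=Ro.from_euler("xyz",r,degrees=True).as_matrix();M[:3,3]=p;return M
C=w["view"]@Tm(o["tool_pos"],o["tool_rot"])
d={"view":C@np.linalg.inv(Tm([.5036,-.1854,.1255],[180,0,6.8])),"intrinsics":w["intrinsics"]}
for uv in((223,67),(424,56)): print("cap",onz(d,uv,.149,True).round(4))
print("knob chk",onz(d,(327,267),.083,True).round(4))
T=cam("top");S=cam("scene")
for c in([.5836,-.0556],[.591,-.1221],[.598,-.19]): print(c,proj(T,[*c,.149]),proj(T,[*c,.044]),proj(S,[*c,.149]))
# bottle centroid px (scene0/top0 with deck up) -> mid-height z~.142+.05
for d_,n,uvs in((T,"top",[(357.5,219),(381.5,220),(411.5,220.5)]),(S,"scene",[(353.7,234),(378.5,241),(404,248)])):
    print(n,[onz(d_,u,.142+.052).round(4)[:2] for u in uvs])
```

```text
cap [ 0.5976 -0.1371  0.149 ]
cap [ 0.6111 -0.211   0.149 ]
knob chk [ 0.5014 -0.1892  0.083 ]
[0.5836, -0.0556] [[351.15115196 231.14830329]] [[349.0896669  254.51281983]] [[349.17555778 248.27307294]]
[0.591, -0.1221] [[376.04601721 231.67381848]] [[372.69276337 255.01220429]] [[370.58006675 253.40014614]]
[0.598, -0.19] [[401.45942483 232.36976054]] [[396.78637302 255.67814679]] [[392.96046337 258.87641931]]
top [array([ 0.5901, -0.0692]), array([ 0.5954, -0.1321]), array([ 0.6046, -0.2104])]
scene [array([ 0.5971, -0.0619]), array([ 0.5993, -0.1405]), array([ 0.6025, -0.2179])]
```

play_rows --steps '[[[0,0,0,0,0,0.038,0.062],[0.001,0.03,0,0,0,0,0.062],[0.0015,0.04,0,0,0,0,0.062],[0.0015,0.04,0,0,0,0,0.062],[0.0015,0.04,0,0,0,0,0.062],[0.0015,0.04,0,0,0,0,0.062],[0.0015,0.04,0.01,0,0,0,0.062],[0.0015,0.04,0.01,0,0,0,0.062],[0.0015,0.03,0.01,0,0,0,0.062],[0,0.016,0.01,0,0,0,0.062],[0,0,0,0,0,0,0.062],[0,0,0,0,0,0,0.062]]]'

```text
time_s: 30.05
tool_pos: [0.5311, -0.0982, 0.2596]
tool_rot: [-179.9, 0.0, 6.9]
force: [-0.4, 0.3, -0.0]
grip_width: 0.062
grasp_force: 0.0
```

```bash
cat > caps.py <<'E'
from h import *
for _ in range(4): w=cam("wrist")
o=get_obs();print(o["tool_pos"].round(4),o["tool_rot"].round(2),o["qpos"].round(1))
cv2.imwrite("pics/caps.png",w["frame"][:,:,::-1])
# for every detection, fit bottle base xy on the deck: match silhouette centroid with projected cylinder outline
from scipy.optimize import minimize
prof=[(0,.024),(.062,.024),(.078,.014),(.08,.0165),(.105,.0165)]
ring=np.linspace(0,2*np.pi,24,endpoint=False)
def mask(x,y,z0):
    pts=np.array([pw(w,[x+r*np.cos(a),y+r*np.sin(a),z0+h]) for h,r in prof for a in ring],np.float32)
    m=np.zeros((480,640),np.uint8)
    for i in range(len(prof)-1): cv2.fillConvexPoly(m,cv2.convexHull(pts[24*i:24*i+48]).astype(np.int32),1)
    return m.astype(bool)
def fit(s,z0=.044):
    M=s["pixels"];ys,xs=np.nonzero(M);p0=onz(w,(xs.mean(),ys.mean()),z0+.06,True)[:2]
    f=lambda p:-(mask(*p,z0)&M).sum()/(mask(*p,z0)|M).sum()
    r=minimize(f,p0,method="Nelder-Mead",options=dict(initial_simplex=[p0,p0+[.01,0],p0+[0,.01]],xatol=3e-4,maxiter=60));return r.x,-r.fun
if __name__=="__main__":
    for s in silhouettes("wrist","amber_1")[:5]:
        l,t,r_,b=s["extent"]
        x,q=fit(s);d=x-[.6078,-.3037]
        print(round(s["p"],2),np.round([l,t,r_,b]),"xy",x.round(4),"iou",round(q,2),"lift",np.round([d@[.993,.1177],d@[-.1177,.993]],4))
E
python3 caps.py
```

```text
[ 0.5315 -0.0981  0.2604] [ 1.7996e+02 -7.0000e-02  6.9900e+00] [ 51.5   7.6 -47.6  94.2   5.7  80.6 -79.8]
0.94 [417. 122. 498. 177.] xy [ 0.6106 -0.2071] iou 0.89 lift [0.0142 0.0956]
0.89 [341. 120. 396. 177.] xy [ 0.5982 -0.1314] iou 0.91 lift [0.0108 0.1722]
0.67 [564. 262. 584. 284.] xy [ 0.4954 -0.3969] iou 0.02 lift [-0.1226 -0.0793]
0.47 [301. 238. 398. 267.] xy [ 0.5127 -0.1413] iou 0.2 lift [-0.0753  0.1725]
```

```bash
python3 caps.py
python3 - <<'E'
from h import *
w=cam("wrist")
for s in silhouettes("wrist","amber_2")[:6]: print(s["p"],s["extent"])
print(pw(w,[.59,-.06,.149]))
E
```

```text
[ 0.5311 -0.0997  0.2598] [ 1.7997e+02 -2.0000e-02  6.8500e+00] [ 51.6   7.7 -47.5  94.2   5.7  80.6 -79.7]
0.89 [259. 119. 317. 173.] xy [ 0.592  -0.0653] iou 0.91 lift [0.0124 0.2386]
0.71 [414. 121. 492. 175.] xy [ 0.6105 -0.2071] iou 0.89 lift [0.014  0.0956]
0.55 [563. 264. 583. 284.] xy [ 0.4856 -0.4323] iou 0.03 lift [-0.1365 -0.1133]
0.91 [340.1, 119.1, 393.9, 175.1]
0.85 [259.7, 119.8, 318.8, 173.1]
0.67 [416.8, 118.5, 491.5, 176.0]
0.48 [562.8, 262.5, 581.9, 285.8]
[275.66915296 149.0547104 ]
```

play_rows --steps '[[[0,0,0,0,0,-0.1425,0.075],[0,0,0,0,0,-0.1425,0.075],[0,0,0,0,0,0,0.075]]]'

```text
time_s: 30.95
tool_pos: [0.531, -0.1002, 0.2595]
tool_rot: [-180.0, 0.0, 23.2]
force: [-0.3, -0.8, -0.2]
grip_width: 0.0736
grasp_force: 0.0
```

```bash
python3 -c "
from h import *
o=get_obs();print(o['tool_pos'],o['tool_rot'],o['qpos'].round(1))"
```

```text
[ 0.53102381 -0.10015165  0.25945051] [-1.79989757e+02  5.65089046e-03  2.31557114e+01] [ 52.8   7.9 -48.9  94.2   6.   80.6 -63.6]
```

play_rows --steps '[[[0,0,0,0,0,-0.1429,0.075],[0,0,0,0,0,-0.1429,0.075],[0,0,0,0,0,-0.1429,0.075],[0,0,0,0,0,-0.1429,0.075],[0,0,0,0,0,-0.1429,0.075],[0,0,0,0,0,-0.1429,0.075],[0,0,0,0,0,-0.1429,0.075],[0,0,0,0,0,-0.1429,0.075],[0,0,0,0,0,-0.1429,0.075],[0.0135,0.032,0,0,0,0,0.075],[0.0138,0.0327,0,0,0,0,0.075],[0,0,0,0,0,0,0.075]]]'

```text
time_s: 32.15
tool_pos: [0.5943, -0.0617, 0.2585]
tool_rot: [179.9, -0.3, 96.9]
force: [0.4, 1.0, 0.6]
grip_width: 0.075
grasp_force: 0.0
```

```bash
python3 -c "
from h import *
for _ in range(3): cam('wrist')
o=get_obs();print(o['tool_pos'],o['tool_rot'],o['qpos'].round(1))"
```

```text
[ 0.59164025 -0.06553362  0.2591983 ] [-1.79935273e+02 -3.18214586e-03  9.67318972e+01] [ 49.   18.6 -56.2  86.6  15.5  83.1  -1. ]
```

play_rows --steps '[[[0,0,0.045,0,0,0,0.075],[0,0,0.045,0,0,0,0.075],[0,0,0.045,0,0,0,0.075],[0,0,0.025,0,0,0,0.075],[0,0,0.01,0,0,0,0.075],[0,0,0,0,0,0,0.075],[0,0,0,0,0,0,0.04],[0,0,0,0,0,0,0.04],[0,0,0,0,0,0,0.04],[0,0,0,0,0,0,0.04],[0,0,0,0,0,0,0.04],[0,0,0,0,0,0,0.04]]]' --force 30

```text
time_s: 33.5
tool_pos: [0.5926, -0.0654, 0.0902]
tool_rot: [179.9, 0.0, 96.8]
force: [0.4, 0.2, 3.1]
grip_width: 0.0473
grasp_force: 30.0
```

play_rows --steps '[[[0,0,-0.02,0,0,0,0.04],[0,0,-0.045,0,0,0,0.04],[0,0,-0.045,0,0,0,0.04],[0,0,-0.045,0,0,0,0.04],[0.021,0.003,-0.005,0,0,0,0.04],[0.04,0.006,0,0,0,0,0.04],[0.04,0.006,0,0,0,0,0.04],[0.04,0.006,0,0,0,0,0.04],[0.04,0.006,0,0,0,0,0.04],[0.04,0.006,0,0,0,0,0.04],[0.04,0.006,0,0,0,0,0.04],[0.04,0.006,0,0,0,0,0.04]]]'

```text
time_s: 34.7
tool_pos: [0.6006, 0.2401, 0.2488]
tool_rot: [-179.9, 0.0, 96.8]
force: [1.1, -0.7, -1.6]
grip_width: 0.0477
grasp_force: 30.0
```

play_rows --steps '[[[0.03,0.002,0,0,0,0,0.04],[0.02,0,0,0,0,0,0.04],[0,0,0,0,0,0.138,0.04],[0,0,0,0,0,0.138,0.04],[0,0,0,0,0,0.138,0.04],[0,0,0,0,0,0.138,0.04],[0,0,0,0,0,0.138,0.04],[0,0,0,0,0,0.138,0.04],[0,0,0,0,0,0.138,0.04],[0,0,0,0,0,0.138,0.04],[0,0,0,0,0,0.138,0.04],[0,0,0,0,0,0.138,0.04]]]'

```text
time_s: 35.9
tool_pos: [0.5966, 0.2886, 0.2486]
tool_rot: [180.0, 0.1, 17.4]
force: [-0.4, 0.4, -1.2]
grip_width: 0.0477
grasp_force: 30.0
```

play_rows --steps '[[[0,0,0,0,0,0.138,0.04],[0,0,0,0,0,0,0.04],[0,0,0,0,0,0,0.04],[0,0,0,0,0,0,0.04]]]'

```text
time_s: 36.3
tool_pos: [0.5969, 0.2888, 0.2492]
tool_rot: [180.0, 0.0, 10.0]
force: [-0.4, 0.7, -0.9]
grip_width: 0.0477
grasp_force: 30.0
```

play_rows --steps '[[[0,0,0.04,0,0,0,0.04],[0,0,0.04,0,0,0,0.04],[0,0,0.04,0,0,0,0.04],[0,0,0.03,0,0,0,0.04],[0,0,0.015,0,0,0,0.04],[0,0,0,0,0,0,0.04],[0,0,0,0,0,0,0.04]]]'

```text
time_s: 37.0
tool_pos: [0.5978, 0.2894, 0.0859]
tool_rot: [-180.0, -0.1, 9.9]
force: [0.6, -0.4, -0.5]
grip_width: 0.0476
grasp_force: 30.0
```

play_rows --steps '[[[0,0,0.01,0,0,0,0.04],[0,0,0.007,0,0,0,0.04],[0,0,0.004,0,0,0,0.04],[0,0,0,0,0,0,0.04],[0,0,0,0,0,0,0.04]]]'

```text
time_s: 37.5
tool_pos: [0.5971, 0.2888, 0.0636]
tool_rot: [180.0, -0.0, 9.9]
force: [0.1, -0.4, -1.7]
grip_width: 0.0473
grasp_force: 30.0
```

play_rows --steps '[[[0,0,0,0,0,0,0.052],[0,0,0,0,0,0,0.06],[0,0,0,0,0,0,0.06],[0,0,0,0,0,0,0.06],[0,0,-0.015,0,0,0,0.06],[0,0,-0.03,0,0,0,0.06],[0,0,-0.045,0,0,0,0.06],[0,0,-0.045,0,0,0,0.06],[0,0,-0.045,0,0,0,0.075],[0,0,-0.015,0,0,0,0.075],[-0.004,0.02,0,0,0,0,0.075],[-0.007,0.04,0,0,0,0,0.075]]]'

```text
time_s: 38.7
tool_pos: [0.5951, 0.2319, 0.2602]
tool_rot: [-179.8, -0.1, 10.3]
force: [0.8, -0.2, -1.1]
grip_width: 0.0739
grasp_force: 0.0
```

play_rows --steps '[[[-0.007,0.04,0,0,0,0,0.075],[-0.007,0.04,0,0,0,0,0.075],[-0.007,0.04,0,0,0,0,0.075],[-0.007,0.04,0,0,0,0,0.075],[-0.007,0.04,0,0,0,0,0.075],[-0.007,0.04,0,0,0,0,0.075],[-0.007,0.04,0,0,0,0,0.075],[-0.007,0.04,0,0,0,0,0.075],[-0.004,0.034,0,0,0,0,0.075],[0,0,0,0,0,-0.138,0.075],[0,0,0,0,0,-0.138,0.075],[0,0,0,0,0,-0.138,0.075]]]'

```text
time_s: 39.9
tool_pos: [0.5978, -0.1314, 0.259]
tool_rot: [-180.0, -0.0, 33.9]
force: [-0.5, -0.9, -0.0]
grip_width: 0.0748
grasp_force: 0.0
```

play_rows --steps '[[[0,0,0,0,0,-0.138,0.075],[0,0,0,0,0,-0.138,0.075],[0,0,0,0,0,-0.138,0.075],[0,0,0,0,0,-0.138,0.075],[0,0,0,0,0,-0.138,0.075],[0,0,0,0,0,-0.138,0.075],[0,0,0,0,0,-0.138,0.075],[0,0,0,0,0,-0.138,0.075],[0,0,0,0,0,0,0.075],[0,0,0,0,0,0,0.075],[0,0,0,0,0,0,0.075]]]'

```text
time_s: 41.0
tool_pos: [0.5978, -0.1313, 0.2587]
tool_rot: [180.0, 0.0, 96.7]
force: [0.8, 0.2, 0.5]
grip_width: 0.0749
grasp_force: 0.0
```

```bash
python3 caps.py
```

```text
[ 0.5979 -0.1312  0.2586] [-1.800e+02  1.000e-02  9.678e+01] [ 44.9  17.7 -43.7  84.5  12.2  82.6   7.8]
0.76 [296. 188. 346. 260.] xy [ 0.598  -0.1304] iou 0.88 lift [0.0107 0.1733]
0.75 [303. 264. 352. 312.] xy [ 0.612  -0.2011] iou 0.53 lift [0.0162 0.1013]
```

Bottle 2 is right under the tool. Grasp.

play_rows --steps '[[[0,0,0.045,0,0,0,0.075],[0,0,0.045,0,0,0,0.075],[0,0,0.045,0,0,0,0.075],[0,0,0.025,0,0,0,0.075],[0,0,0.0095,0,0,0,0.075],[0,0,0,0,0,0,0.075],[0,0,0,0,0,0,0.04],[0,0,0,0,0,0,0.04],[0,0,0,0,0,0,0.04],[0,0,0,0,0,0,0.04],[0,0,0,0,0,0,0.04],[0,0,0,0,0,0,0.04]]]'

```text
time_s: 42.45
tool_pos: [0.5986, -0.1314, 0.0899]
tool_rot: [179.9, 0.0, 96.8]
force: [0.9, -0.4, 3.5]
grip_width: 0.0475
grasp_force: 30.0
```

play_rows --steps '[[[0,0,-0.02,0,0,0,0.04],[0,0,-0.045,0,0,0,0.04],[0,0,-0.045,0,0,0,0.04],[0,0,-0.045,0,0,0,0.04],[0.02,0.0035,-0.005,0,0,0,0.04],[0.04,0.0075,0,0,0,0,0.04],[0.04,0.0075,0,0,0,0,0.04],[0.04,0.0075,0,0,0,0,0.04],[0.04,0.0075,0,0,0,0,0.04],[0.04,0.0075,0,0,0,0,0.04],[0.04,0.0075,0,0,0,0,0.04],[0.0415,0.007,0,0,0,0,0.04]]]'

```text
time_s: 43.65
tool_pos: [0.6168, 0.1755, 0.2482]
tool_rot: [-179.9, 0.1, 96.8]
force: [0.6, -0.8, -1.9]
grip_width: 0.0477
grasp_force: 30.0
```

play_rows --steps '[[[0,0,0,0,0,0.138,0.04],[0,0,0,0,0,0.138,0.04],[0,0,0,0,0,0.138,0.04],[0,0,0,0,0,0.138,0.04],[0,0,0,0,0,0.138,0.04],[0,0,0,0,0,0.138,0.04],[0,0,0,0,0,0.138,0.04],[0,0,0,0,0,0.138,0.04],[0,0,0,0,0,0.138,0.04],[0,0,0,0,0,0.138,0.04],[0,0,0,0,0,0.138,0.04],[0,0,0,0,0,0,0.04]]]'

```text
time_s: 44.85
tool_pos: [0.6167, 0.1744, 0.2482]
tool_rot: [180.0, 0.1, 9.8]
force: [-0.1, 0.6, -1.4]
grip_width: 0.0478
grasp_force: 30.0
```

play_rows --steps '[[[0,0,0.04,0,0,0,0.04],[0,0,0.04,0,0,0,0.04],[0,0,0.04,0,0,0,0.04],[0,0,0.03,0,0,0,0.04],[0,0,0.014,0,0,0,0.04],[0,0,0,0,0,0,0.04],[0,0,0,0,0,0,0.04]]]'

```text
time_s: 45.55
tool_pos: [0.618, 0.1751, 0.0863]
tool_rot: [-180.0, -0.1, 9.9]
force: [-0.4, 0.7, -1.0]
grip_width: 0.0476
grasp_force: 30.0
```

play_rows --steps '[[[0,0,0.01,0,0,0,0.04],[0,0,0.008,0,0,0,0.04],[0,0,0.004,0,0,0,0.04],[0,0,0,0,0,0,0.04],[0,0,0,0,0,0,0.052],[0,0,0,0,0,0,0.06],[0,0,0,0,0,0,0.06],[0,0,0,0,0,0,0.06],[0,0,-0.015,0,0,0,0.06],[0,0,-0.04,0,0,0,0.06],[0,0,-0.045,0,0,0,0.06],[0,0,-0.045,0,0,0,0.06]]]'

```text
time_s: 46.75
tool_pos: [0.6169, 0.1748, 0.2108]
tool_rot: [-180.0, -0.0, 9.9]
force: [0.7, 0.2, -0.1]
grip_width: 0.0601
grasp_force: 0.0
```

play_rows --steps '[[[0,0,-0.045,0,0,0,0.075],[-0.004,0.02,-0.015,0,0,0,0.075],[-0.008,0.04,0,0,0,0,0.075],[-0.008,0.04,0,0,0,0,0.075],[-0.008,0.04,0,0,0,0,0.075],[-0.008,0.04,0,0,0,0,0.075],[-0.008,0.04,0,0,0,0,0.075],[-0.008,0.04,0,0,0,0,0.075],[-0.008,0.04,0,0,0,0,0.075],[-0.008,0.04,0,0,0,0,0.075],[-0.0042,0.035,0,0,0,0,0.075],[0,0,0,0,0,-0.138,0.075]]]'

```text
time_s: 47.95
tool_pos: [0.6088, -0.2154, 0.2687]
tool_rot: [179.8, 0.1, 17.3]
force: [-0.1, -0.1, -0.9]
grip_width: 0.0752
grasp_force: 0.0
```

play_rows --steps '[[[0,0,0,0,0,-0.138,0.075],[0,0,0,0,0,-0.138,0.075],[0,0,0,0,0,-0.138,0.075],[0,0,0,0,0,-0.138,0.075],[0,0,0,0,0,-0.138,0.075],[0,0,0,0,0,-0.138,0.075],[0,0,0,0,0,-0.138,0.075],[0,0,0,0,0,-0.138,0.075],[0,0,0,0,0,-0.138,0.075],[0,0,0,0,0,-0.138,0.075],[0,0,0,0,0,0,0.075],[0,0,0,0,0,0,0.075]]]'

```text
time_s: 49.15
tool_pos: [0.6103, -0.2071, 0.2689]
tool_rot: [180.0, 0.0, 96.6]
force: [0.1, -0.5, 0.4]
grip_width: 0.0751
grasp_force: 0.0
```

```bash
python3 caps.py
```

```text
[ 0.6102 -0.2071  0.2683] [1.7999e+02 2.0000e-02 9.6750e+01] [ 44.5  20.5 -37.1  79.   12.3  84.6  14.7]
0.76 [298. 185. 352. 258.] xy [ 0.6112 -0.2072] iou 0.88 lift [0.0148 0.0954]
```

play_rows --steps '[[[0,0,0.045,0,0,0,0.075],[0,0,0.045,0,0,0,0.075],[0,0,0.045,0,0,0,0.075],[0,0,0.03,0,0,0,0.075],[0,0,0.0135,0,0,0,0.075],[0,0,0,0,0,0,0.075],[0,0,0,0,0,0,0.04],[0,0,0,0,0,0,0.04],[0,0,0,0,0,0,0.04],[0,0,0,0,0,0,0.04],[0,0,0,0,0,0,0.04],[0,0,0,0,0,0,0.04]]]'

```text
time_s: 50.6
tool_pos: [0.6114, -0.2073, 0.0909]
tool_rot: [179.8, 0.1, 96.8]
force: [1.6, -0.3, 6.0]
grip_width: 0.0474
grasp_force: 30.0
```

play_rows --steps '[[[0,0,-0.02,0,0,0,0.04],[0,0,-0.045,0,0,0,0.04],[0,0,-0.045,0,0,0,0.04],[0,0,-0.045,0,0,0,0.04],[0.02,0,-0.005,0,0,0,0.04],[0.04,-0.001,0,0,0,0,0.04],[0.04,-0.001,0,0,0,0,0.04],[0.04,-0.001,0,0,0,0,0.04],[0.04,-0.001,0,0,0,0,0.04],[0.04,-0.001,0,0,0,0,0.04],[0.04,-0.001,0,0,0,0,0.04],[0.04,-0.001,0,0,0,0,0.04]]]'

```text
time_s: 51.8
tool_pos: [0.5657, 0.0916, 0.2479]
tool_rot: [-179.8, 0.0, 96.8]
force: [0.1, -0.7, -2.4]
grip_width: 0.0473
grasp_force: 30.0
```

play_rows --steps '[[[0.04,-0.001,0,0,0,0,0.04],[0.04,-0.001,0,0,0,0,0.04],[0.04,-0.001,0,0,0,0,0.04],[0.013,-0.0014,0,0,0,0,0.04],[0,0,0,0,0,0.138,0.04],[0,0,0,0,0,0.138,0.04],[0,0,0,0,0,0.138,0.04],[0,0,0,0,0,0.138,0.04],[0,0,0,0,0,0.138,0.04],[0,0,0,0,0,0.138,0.04],[0,0,0,0,0,0.138,0.04],[0,0,0,0,0,0.138,0.04]]]'

```text
time_s: 53.0
tool_pos: [0.5464, 0.2206, 0.248]
tool_rot: [-180.0, 0.2, 33.2]
force: [0.5, -1.2, -2.6]
grip_width: 0.0475
grasp_force: 30.0
```

play_rows --steps '[[[0,0,0,0,0,0.138,0.04],[0,0,0,0,0,0.138,0.04],[0,0,0,0,0,0.138,0.04],[0,0,0,0,0,0,0.04],[0,0,0,0,0,0,0.04]]]'

```text
time_s: 53.5
tool_pos: [0.5468, 0.221, 0.2486]
tool_rot: [180.0, 0.1, 10.0]
force: [-0.3, 0.1, -1.5]
grip_width: 0.0475
grasp_force: 30.0
```

Run:
```python
from h import *
for _ in range(2): w=cam("wrist")
o=get_obs();print(o["tool_pos"],o["tool_rot"],o["grip_width"])
import caps
caps.w=w
for s in silhouettes("wrist","amber_1")[:5]:
    x,q=caps.fit(s,.016);d=x-[.586,.228];print(s["p"],np.round(s["extent"]),x.round(4),round(q,2),"floor",np.round([d@[.985,.17],d@[-.17,.985]],4))
```

```text
[0.54704824 0.2212366  0.24896314] [1.79982985e+02 6.00686924e-02 9.98155110e+00] 0.047466220930211786
[0.5474 0.2213 0.2494] [1.7999e+02 1.0000e-02 9.8900e+00] [   7.6   13.8  -38.1   88.6    8.6   80.6 -111.2]
0.78 [228. 125. 287. 176.] [0.5967 0.2864] 0.92 floor [0.0204 0.0557]
0.65 [353. 127. 408. 182.] [0.612  0.1764] 0.88 floor [ 0.0169 -0.0553]
0.63 [272. 233. 374. 379.] [0.4917 0.2112] 0.35 floor [-0.0958 -0.0005]
```

Both standing as placed. Lower the third.

play_rows --steps '[[[0,0,0.04,0,0,0,0.04],[0,0,0.04,0,0,0,0.04],[0,0,0.04,0,0,0,0.04],[0,0,0.03,0,0,0,0.04],[0,0,0.014,0,0,0,0.04],[0,0,0.01,0,0,0,0.04],[0,0,0.007,0,0,0,0.04],[0,0,0.004,0,0,0,0.04],[0,0,0,0,0,0,0.04],[0,0,0,0,0,0,0.04]]]'

```text
time_s: 54.85
tool_pos: [0.5481, 0.2217, 0.0655]
tool_rot: [-180.0, -0.1, 9.8]
force: [-0.6, 0.8, -1.1]
grip_width: 0.048
grasp_force: 30.0
```

play_rows --steps '[[[0,0,0,0,0,0,0.054],[0,0,0,0,0,0,0.066],[0,0,0,0,0,0,0.07],[0,0,0,0,0,0,0.07],[0,0,-0.015,0,0,0,0.07],[0,0,-0.04,0,0,0,0.07],[0,0,-0.045,0,0,0,0.07],[0,0,-0.045,0,0,0,0],[0,0,-0.04,0,0,0,0],[-0.035,0,0,0,0,0,0],[-0.04,0,0,0,0,0,0],[-0.04,0,0,0,0,0,0]]]'

```text
time_s: 56.05
tool_pos: [0.4329, 0.2022, 0.2507]
tool_rot: [-180.0, -0.1, 9.9]
force: [-1.4, 0.0, 0.7]
grip_width: 0.0377
grasp_force: 0.0
```

play_rows --steps '[[[-0.04,0,0,0,0,0,0],[0,0,0,0,0,0,0],[0,0,0,0,0,0,0],[0,0,0.04,0,0,0,0],[0,0,0.04,0,0,0,0],[0,0,0.04,0,0,0,0],[0,0,0.02,0,0,0,0],[0,0,0,0,0,0,0],[0,0,0,0,0,0,0]]]'

```text
time_s: 56.95
tool_pos: [0.3957, 0.1957, 0.1101]
tool_rot: [-179.9, 0.0, 9.9]
force: [0.4, -0.5, -0.0]
grip_width: 0.0005
grasp_force: 0.0
```

play_rows --steps '[[[0.008,0,0,0,0,0,0],[0.008,0,0,0,0,0,0],[0.01,0,0,0,0,0,0],[0.014,0,0,0,0,0,0],[0.016,0,0,0,0,0,0],[0.018,0,0,0,0,0,0],[0.018,0,0,0,0,0,0],[0.018,0,0,0,0,0,0],[0.018,0,0,0,0,0,0],[0.016,0,0,0,0,0,0],[0.012,0,0,0,0,0,0],[0.01,0,0,0,0,0,0]]]'

```text
time_s: 58.15
tool_pos: [0.5591, 0.2232, 0.1094]
tool_rot: [180.0, 0.1, 9.8]
force: [-3.6, -1.2, 2.4]
grip_width: 0.0006
grasp_force: 1.6
```

play_rows --steps '[[[0.006,0,0,0,0,0,0],[0.004,0,0,0,0,0,0],[0.004,0,0,0,0,0,0],[0,0,0,0,0,0,0]]]'

```text
time_s: 58.55
tool_pos: [0.5726, 0.2256, 0.1094]
tool_rot: [180.0, -0.0, 9.8]
force: [0.7, -0.4, 0.3]
grip_width: 0.0004
grasp_force: 0.1
```

Keep pushing until the stop is felt.

play_rows --steps '[[[0.003,0,0,0,0,0,0],[0.003,0,0,0,0,0,0],[0.003,0,0,0,0,0,0],[0,0,0,0,0,0,0]]]'

```text
time_s: 58.95
tool_pos: [0.5774, 0.2265, 0.1094]
tool_rot: [179.9, 0.5, 9.9]
force: [-12.0, -4.4, 7.2]
grip_width: 0.0005
grasp_force: 6.3
```

play_rows --steps '[[[-0.01,0,0,0,0,0,0],[-0.03,0,0,0,0,0,0],[-0.03,0,-0.03,0,0,0,0],[-0.03,0.03,-0.04,0,0,0,0],[0,0.04,-0.04,0,0,0,0],[0,0.03,-0.04,0,0,0,0],[0,0,0,0,0,0,0],[0,0,0,0,0,0,0],[0,0,0,0,0,0,0]]]'

```text
time_s: 59.85
tool_pos: [0.5017, 0.1222, 0.2484]
tool_rot: [-180.0, 0.0, 9.9]
force: [-0.3, 0.4, -0.4]
grip_width: 0.0006
grasp_force: 0.0
```

Run:
```python
from h import *
w=cam("wrist");S=cam("scene");o=get_obs();print(o["tool_pos"],o["time_s"])
im=np.zeros((480,800,3),np.uint8);im[:,:500]=w["frame"][:,100:600];im[:400,500:]=cv2.resize(S["frame"][200:340,340:445],(300,400),interpolation=2)
cv2.imwrite("pics/w11.png",im[:,:,::-1])
for s in silhouettes("wrist","rod")[:1]:
    ys,xs=np.nonzero(s["pixels"]);P=np.array([onz(w,(x,y),.013,True)[:2] for x,y in zip(xs[::7],ys[::7])]); m=P.mean(0);u,sv,vt=np.linalg.svd(P-m,full_matrices=False);d=vt[0]*np.sign(vt[0][0]);t=(P-m)@d;print("rod",m+d*t.min(),m+d*t.max(),s["extent"])
```

```text
[0.50138043 0.12233854 0.24788115] 59.95
rod [0.42999705 0.02277696] [0.58266807 0.05216868] [350.8, 142.7, 448.3, 280.5]
```

View pics/w11.png

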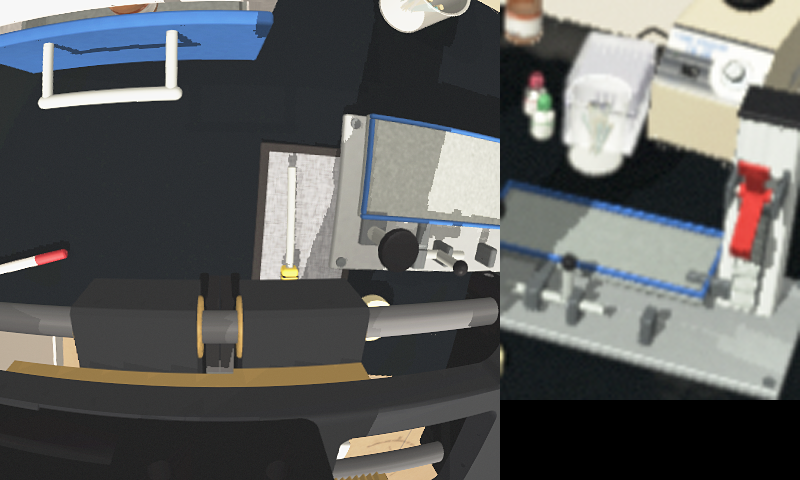

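The last picture shows everything in place: the rod lies on its mat (about 290, 160 to 290, 275), the deck is empty and down, and the bolt knob is over the left guide. The red pawl tail is up (about 755, 200 in the right half) and the blue drawer is shut.

```bash
python3 -c "
from cell import *
print(sign_off())"
```

```text
the job is handed in; nothing more can be done
None
```

I finished every step and handed the job in at about 60 s, well inside the 208 s limit. Sign-off gave no verdict. The last pictures show the pawl up, the deck down and empty, the bolt home and the rod on its mat. All three amber bottles went into the drawer, which I shut to its stop; I did not view the third one after releasing it.

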